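# Scrub out the emptied parts pots after a fishing reel service

### The job

Stand all the empty white parts pots in the nests of the sliding carrier and bring the carrier to its middle station. There, scrub each pot with the long brush, the tallest first and the shortest last: down to the bottom, up to the mouth and down to the bottom again. In the end the brush hangs straight in its stand again and the carrier, all pots standing in it, is pushed fully to the far end of its slide, with the can, the jar and the reel left where they are.

Things in the scene. Friction and masses are not known exactly. Their poses are not given: they have to be found in the camera images.
- pot_tall: the tallest parts pot: an open round white plastic cup, outside diameter 56 mm, wall 4 mm, height 110 mm, floor 6 mm thick, about 0.13 kg. Origin: centre of its underside, z up through the mouth. Stands on the bench at the start; may be absent. Two or three of the three pots are there.
- pot_mid: the middle-sized parts pot: as the tallest one but 90 mm high. May be absent.
- pot_short: the shortest parts pot: as the tallest one but 70 mm high. May be absent.
- slide: fixed aluminium bed of the slide, 130 (x) by 510 (y) by 12 mm, a dark end block, 24 mm high, at each end. Origin: on the bench below the carrier's middle nest at the middle station. The carrier moves along its y axis. Three black marks on its robot-side edge, 70 mm apart, show the stations; a small pointer at the middle nest's robot side stands beside a mark at each station.
- carrier (a joint): position of the carrier along the bed (m): 0 at the loading end, growing towards the bed's +y; 0.070 at the middle station, where a sprung ball catches it within some 6 mm to either side (a few newtons to push past); 0.140 at the far end, a hard stop. Friction about 1.5 N; it stays where it is left. Starts at 0 to 0.030.
- carrier_floor (a point): centre of the middle nest's floor, 30 mm above the bench, moving with the carrier; axes as the slide's. Three alike square nests, 66 by 66 mm inside, lie in a row along y, centres at y = -90, 0 and +90 mm from here; the ridges around them are 25 mm high. Any pot goes in any nest.
- carrier_tab (a point): point on the carrier's upright steel push tab at its -y end, 22 mm below the tab's top, 175 mm (-y) from the middle nest's centre. The tab is 12 mm thick (y), 36 mm wide (x), 72 mm high, its top 102 mm above the bench: pinch it from above across its thickness, or push it.
- brush: the long brush, 205 mm, 0.12 kg. Origin: tip of its head; z up along it to the handle. Stiff head 26 mm diameter from 0 to 70 mm, 8 mm stem to 105, a cone widening from 12 to 32 mm diameter at 105 to 125, a round guard plate 54 mm diameter at 125 to 131, a round handle 20 mm diameter at 131 to 205. Hangs upright by its guard in the stand; grip the handle from above, 165 mm from the tip.
- stand_hole (a point): centre of the 38 mm hole in the brush stand's shelf, at the shelf's top face, 150 mm above the bench. Shelf 100 by 80 by 6 mm. When the brush hangs, its guard lies on this face (tip 125 mm below, handle above) and its cone centres it. The stand is fixed; its post is on the side away from the robot.
- spray: bystander: spray can, diameter 64 mm, 190 mm high; origin under its centre. Leave alone.
- grease: bystander: grease jar, diameter 56 mm, 55 mm high; origin under its centre. Leave alone.
- reel: bystander: a fishing reel on a black foot 70 by 85 mm, 75 mm high; origin under its centre. Leave alone.
Things that resemble listed ones, but are neither listed nor needed, are in the scene too. Leave any red or turquoise look-alike of the part that bears stand_hole alone.

How it is judged:
By the outcome, as a careful person would: the job done as asked, in the order asked, and still so for the second after the job is handed in, with the robot touching nothing.
Of pot_tall, pot_mid, pot_short only 2 to 3 are there at a start; the rules pass over those that are not, and their reading is None.
At some moment in a run one of pot_mid, pot_short may be knocked a few centimetres aside while the robot is not near it.
It also fails if it takes over 210 s, if anything falls off the work surface, if the arm or the gripper's body presses on something with over 40 N, if the wrist force passes 120 N, or if a joint passes its speed limit or range.

### The arm

A 6-joint arm with a two-finger parallel gripper is mounted at the origin on the work surface. World frame = base frame: x ahead of the robot, y to its left, z up, the work surface at z = 0. Lengths are in m, angles in degrees, forces in N, time in s.
With the tool pointing down it reaches from about 0.4 to 0.825 m from the base axis. Payload 7 kg.
Tool frame: the origin (TCP) lies midway between the tips of the shut fingers; the grasp point (between the pads) lies 19 mm behind it; z points along the fingers, y is the line along which they close (so a half turn about z gives the same grasp; the last joint's range is limited). The gripper opens to 88 mm and grips with 3 to 60 N. Pads are 19 mm wide; open, the fingers measure 130 mm over their backs; the gripper's body (78 mm by 193 mm) begins 47 mm behind the grasp point.
Start: joints at [89.674, 20.546, 0.682, 0, -70.136, -16.507], TCP at [0.195, 0.646, 0.227] pointing down, gripper open.
Joint ranges: [-176.03, 176.03], [-82.01, 121.73], [-58.28, 71.71], [-173.87, 95.51], [-174.79, -0.11], [-173.66, 173.66]. Speed limits (degrees/s): [136.94, 136.94, 172.46, 180, 180, 180].

### API

Orientations are given as [roll, pitch, yaw] about the fixed x, y, z axes, in that order (R = Rz(yaw) Ry(pitch) Rx(roll)).
In Python, from plant import get_state, optics, order gives the robot as it stands. The module is installed in compiled form; this text tells all that it offers.
- The arm moves only by the tool send_rows, never from a script. Its argument "moves" is a list of rows, each an object with "slide": the shift along the tool's x, y, z as a fraction of full scale, a list of three; "turn": the turn about the tool's z as a fraction of full scale; "gripper": the opening, from 0 (shut) to 1 (fully open). A call has exactly 5 rows; each row is the pose to reach, as a shift and turn from the pose commanded when the call began, along the tool's axes at that moment; what a row does not reach only later rows make up. Full scale, the value 1, is 150 mm for a shift and 90 degrees for a turn. A row lasts 1/12 s, in which the tool goes at most 41.7 mm and 7.16 degrees, less where a joint would pass 70% of its speed; a pose out of reach is approached as far as the arm can. A call with a number of a shift or a turn outside -1 to 1 is refused whole. A call with a gripper value outside its range is refused whole. The fingers move at their own pace and stop on an object; "newtons" is the grip in N (left out, the last holds). Time passes only in rows, so rows that repeat a pose let the fingers close, or fill a call up. It gives the time, the measured TCP pose, the force, the opening and the grip force at its end, in the units of the state.
- get_state(): the state, without advancing time (a new reading comes with each control period).
- optics.capture(name): name is "side" or "top"; returns a dict with "img" (480x640x3 uint8, red, green, blue), "intrinsics" (3x3 intrinsics, pixels), "origin" and "attitude" of the camera in the world. Camera axes: x right, y down, z forward; pixel columns grow to the right and rows downward; lengths in m; the calibration is good to about 2 mm. A picture is of the moment at which its call begins. There is no depth.
- order.close_job(): hands the job in; it is judged then, once.
Trained networks look in the newest picture that a camera, given by its name, has taken for a name from the list of things; names that differ only in an ending like _2 or _b are one class to them, and where a whole thing is asked for, a point or a joint stands for the part that bears it (a point fixed in the world has none). Each returns a list of dicts, best first, with "p" (0 to 1); they miss things now and then, are a little off and sometimes report something else, mostly with a low value. They report only what shows in the picture. A call takes as long as a camera call. They do not tell look-alikes from the thing itself.
- optics.look_for(camera, name): "location" ([x, y, z] in m, in world coordinates, good to about 4 mm: the middle of the surface that is visible of it).
The state is a dict: "time_s": time; "joints": joint angles; "qd": joint speeds; "joint_torque": joint torques, N m; "tcp_pos": TCP position; "eef_rot": TCP orientation; "contact_force": force on the tool from outside, world axes, zero at the start; "moment": the same for the moment, N m; "gripper_width": finger opening in m; "gripper_force": force on a finger pad.
Only numpy, scipy, OpenCV 4.12 (cv2) and the standard library are available. Lean on these libraries where they do the work, as an engineer would, in place of code of your own. Each camera call takes 0.05 s, during which the arm holds its last target. There are 200 camera calls.

## Working session

There is one attempt and no reset: what is moved stays moved. The work goes in short steps, Python scripts to look and compute and a tool call to move; the robot and the scene stay as the last step left them, time stands still between calls to the robot, and variables do not carry over. Pictures are saved under pics/ and viewed, at most 14 in all, crops included, and the job is handed in when it is done.

Besides the shell and the picture viewer there is one more tool, called as name([rows], argument=value, ...), one row to a line, values as JSON. send_rows: Moves the arm, as the interface text tells. Shift numbers are shares of 150 mm and turn numbers shares of 90 degrees, none past 1 either way. Its arguments: {"type":"object","properties":{"moves":{"type":"array"},"newtons":{"type":"number"}},"required":["moves"]}

```bash
mkdir -p pics; python3 - <<'E'
from plant import get_state, optics, order
import cv2,numpy as np
np.set_printoptions(precision=4,suppress=True)
s=get_state();print({k:np.round(s[k],4) for k in s})
for c in("side","top"):
    d=optics.capture(c);cv2.imwrite(f"pics/{c}0.png",d["img"][:,:,::-1])
    print(c,d["intrinsics"],d["origin"],d["attitude"])
    for n in("pot_tall","pot_mid","pot_short","slide","carrier","carrier_tab","brush","stand_hole","spray","grease","reel"):
        print(n,[(np.round(r["location"],3).tolist(),round(r["p"],2)) for r in optics.look_for(c,n)][:4])
E
```

```text
{'time_s': np.float64(0.0), 'joints': array([ 89.6713,  20.5922,   0.634 ,  -0.0202, -70.1366, -16.5051]), 'qd': array([-0.0564,  0.1175, -0.059 , -0.0297,  0.0314, -0.0774]), 'joint_torque': array([  0.0007, -58.2713,  29.3062,   6.9972,   0.007 ,  -0.0002]), 'tcp_pos': array([0.1954, 0.6456, 0.2256]), 'eef_rot': array([179.9038,  -0.0087, -16.8407]), 'contact_force': array([ 0.0046,  0.2425, -0.5607]), 'moment': array([ 0.0317, -0.0586, -0.0341]), 'gripper_force': np.float64(0.0), 'gripper_width': np.float64(0.0877)}
side [[623.7938   0.     320.8604]
 [  0.     623.7938 236.2494]
 [  0.       0.       1.    ]] [ 0.3208 -0.9776  1.2972] [-139.7466   -0.4845  -10.698 ]
pot_tall [([0.445, 0.256, 0.071], 0.61)]
pot_mid [([0.453, 0.043, 0.057], 0.78)]
pot_short []
slide []
carrier [([0.598, -0.121, 0.039], 0.94)]
carrier_tab [([0.598, -0.121, 0.046], 0.87), ([0.452, 0.045, 0.06], 0.52), ([0.599, -0.105, 0.033], 0.29)]
brush [([0.6, -0.126, 0.044], 0.72), ([0.402, -0.332, 0.156], 0.57)]
stand_hole [([0.227, -0.372, 0.061], 0.94), ([0.397, -0.344, 0.012], 0.93), ([0.708, -0.484, 0.014], 0.78), ([0.444, 0.258, 0.071], 0.73)]
spray [([0.57, 0.411, 0.122], 0.86)]
grease [([0.445, -0.158, 0.053], 0.79)]
reel [([0.771, -0.109, 0.049], 0.7)]
top [[438.0093   0.     327.1311]
 [  0.     438.0093 237.6375]
 [  0.       0.       1.    ]] [ 0.2497 -0.0382  1.3781] [-168.0312   -0.108   -90.2409]
pot_tall [([0.447, 0.288, 0.063], 0.79)]
pot_mid [([0.46, 0.06, 0.031], 0.63)]
pot_short [([0.444, -0.135, 0.055], 0.25)]
slide [([0.601, -0.048, 0.024], 0.84), ([0.566, 0.415, 0.163], 0.72)]
carrier [([0.606, -0.099, 0.032], 0.6)]
carrier_tab [([0.606, -0.101, 0.03], 0.88)]
brush [([0.401, -0.319, 0.159], 0.83)]
stand_hole [([0.224, -0.343, 0.149], 0.65), ([0.709, -0.468, 0.037], 0.65), ([0.394, -0.302, 0.148], 0.58)]
spray [([0.564, 0.416, 0.163], 0.94)]
grease [([0.445, -0.137, 0.056], 0.74)]
reel [([0.769, -0.088, 0.055], 0.57)]
```

View pics/side0.png

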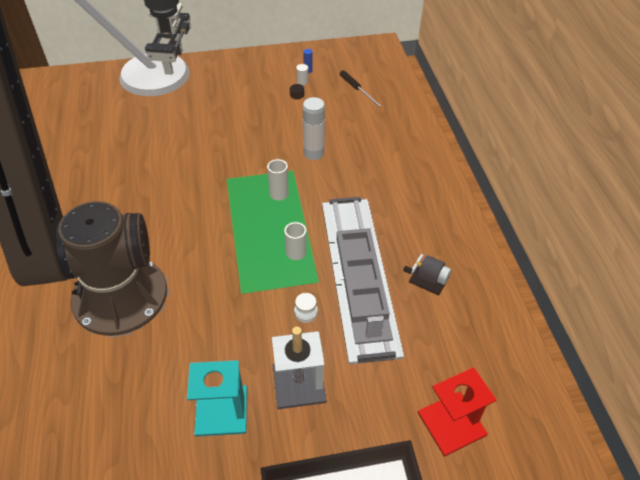

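View pics/top0.png

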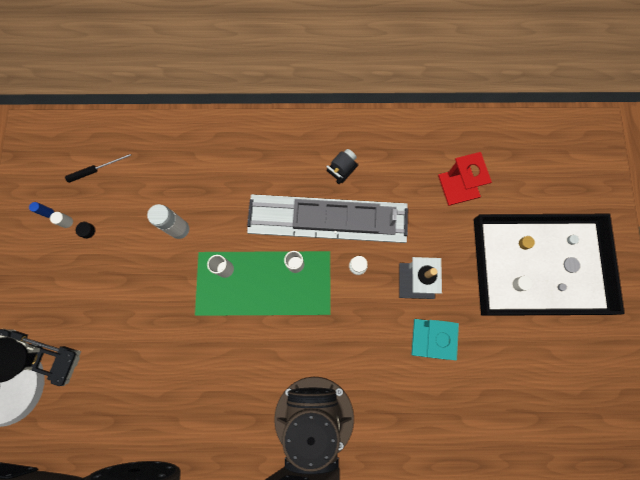

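Side picture: two pots with rims at about (278,166) and (295,230), carrier near the loading end with its tab at (375,325), and brush at (298,345) in the grey stand. Top picture: pots at (217,264) and (293,261), slide x 248–408, stand at (427,275). Next I enlarge these for precise pixels.

```bash
python3 - <<'E'
import cv2,numpy as np
s=cv2.imread("pics/side0.png");t=cv2.imread("pics/top0.png")
def c(im,x,y,w,h,k):
    o=cv2.resize(im[y:y+h,x:x+w],None,fx=k,fy=k,interpolation=cv2.INTER_CUBIC)
    for i in range(0,w,10):cv2.putText(o,str(x+i),(i*k,8),0,.3,(0,0,255),1);cv2.line(o,(i*k,8),(i*k,14),(0,0,255),1)
    for i in range(0,h,10):cv2.putText(o,str(y+i),(0,i*k+4),0,.3,(0,0,255),1);cv2.line(o,(20,i*k),(26,i*k),(0,0,255),1)
    return o
cv2.imwrite("pics/a.png",np.vstack([c(t,205,245,110,40,7),c(s,260,150,110,40,7)]))
cv2.imwrite("pics/b.png",c(t,243,190,170,55,4))
cv2.imwrite("pics/c.png",c(s,320,192,85,170,3))
cv2.imwrite("pics/d.png",np.hstack([c(s,265,210,60,120,4),c(s,265,320,65,120,4)[:480],c(t,395,250,55,60,5)[:300].repeat(1,0) if 0 else np.vstack([c(t,395,250,55,60,5),np.zeros((180,275,3),np.uint8)])]))
E
```

```text
(no output)
```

View pics/a.png

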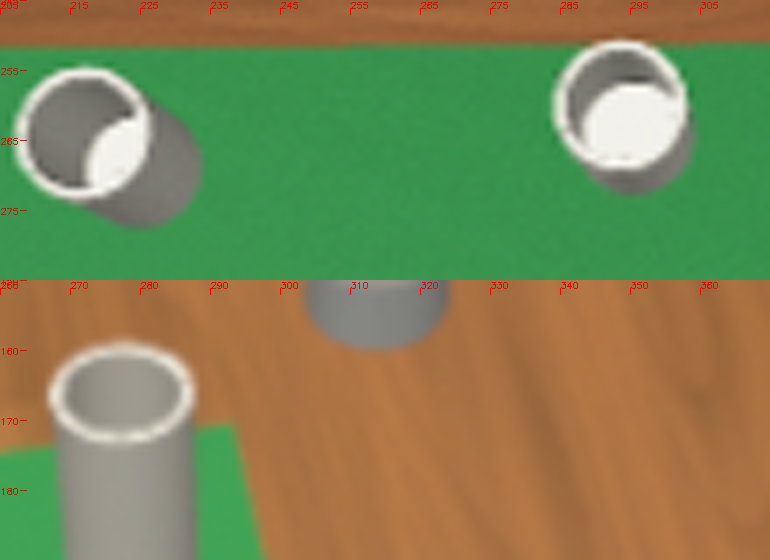

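View pics/b.png

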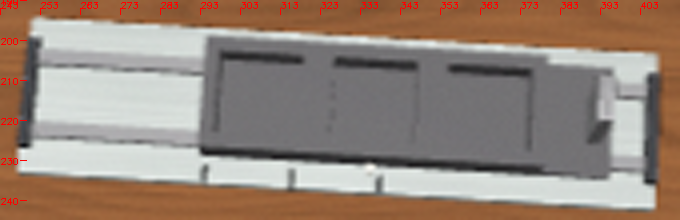

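View pics/d.png

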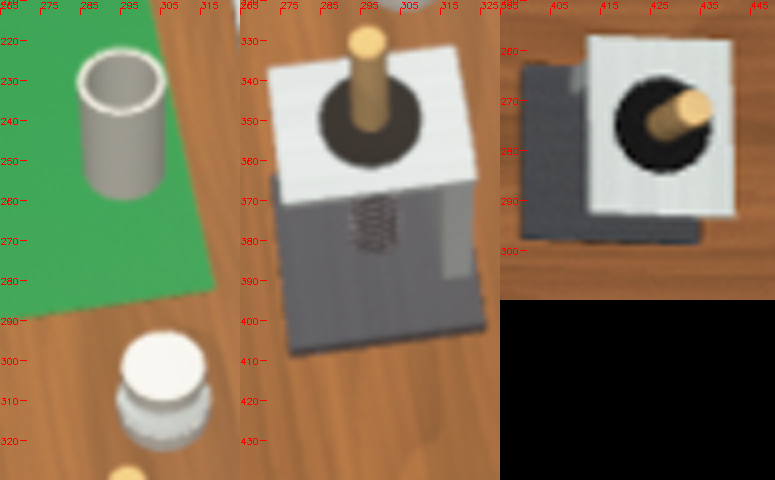

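View pics/c.png

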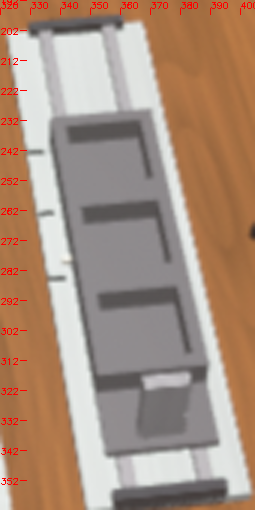

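The crops show the pot rims (different heights), the brush guard and handle top, the slide corners and marks, and the pointer just left of the right-hand (loading) mark. I compute positions from those pixels.

```bash
cat > h.py <<'E'
import numpy as np
from scipy.spatial.transform import Rotation as Ro
np.set_printoptions(precision=4,suppress=True)
K={"side":(623.7938,320.8604,236.2494),"top":(438.0093,327.1311,237.6375)}
O={"side":np.array([.3208,-.9776,1.2972]),"top":np.array([.2497,-.0382,1.3781])}
A={"side":[-139.7466,-.4845,-10.698],"top":[-168.0312,-.108,-90.2409]}
def ray(c,p):
    f,a,b=K[c];return O[c],Ro.from_euler("xyz",A[c],degrees=True).apply([(p[0]-a)/f,(p[1]-b)/f,1])
def atz(c,p,z):
    o,d=ray(c,p);return o+d*(z-o[2])/d[2]
def tri(p,q):
    o,d=ray("side",p);u,e=ray("top",q)
    s=np.linalg.lstsq(np.c_[d,-e],u-o,rcond=None)[0]
    a=o+d*s[0];b=u+e*s[1];return (a+b)/2,np.linalg.norm(a-b)
E
python3 - <<'E'
from h import *
print("tall",tri((277,165.8),(216.4,263.7)));print("p2",tri((294.9,229.9),(293.3,259.6)))
print("guard",tri((297.1,349.6),(427.2,274.6)),atz("side",(297.1,349.6),.156),atz("top",(427.2,274.6),.156));print("handle",tri((296.4,330.1),(433.4,271)))
for z,n,p,q in((.11,"tall",(277,165.8),(216.4,263.7)),(.09,"mid",(294.9,229.9),(293.3,259.6)),(.07,"short",(294.9,229.9),(293.3,259.6))):print(n,atz("side",p,z),atz("top",q,z))
for p in((250.8,193.8),(407,203.3),(406.3,241.5),(247,232.8),(294,232.5),(315.3,234.5),(337,235.5)):print("top bed",atz("top",p,.012))
for p in((332,242.5),(335.3,263),(339,284.5)):print("side mark",atz("side",p,.012))
print("ptr",tri((342.5,279),(335.2,231.8)))
print("side tabtop", [atz("side",p,.102) for p in((367.3,319.5),(383,316.5))])
print("car top robot edge L/R", [atz("top",p,.055) for p in((293.2,227.3),(294.8,199))])
print("car side corners", [atz("side",p,.055) for p in((336.5,236),(370,228.8),(388,315))])
E
```

```text
tall (array([0.4442, 0.2832, 0.1064]), np.float64(0.0034648367819459605))
p2 (array([0.4581, 0.0594, 0.0876]), np.float64(0.002719567541625189))
guard (array([ 0.4031, -0.3224,  0.1526]), np.float64(0.0018819792746822773)) [ 0.4038 -0.3242  0.156 ] [ 0.4018 -0.3217  0.156 ]
handle (array([ 0.4033, -0.3218,  0.228 ]), np.float64(0.0020366310750112395))
tall [0.4456 0.2797 0.11  ] [0.4419 0.2821 0.11  ]
mid [0.4592 0.0576 0.09  ] [0.4564 0.0591 0.09  ]
short [0.4615 0.0748 0.07  ] [0.4596 0.0606 0.07  ]
top bed [0.6861 0.2059 0.012 ]
top bed [ 0.6521 -0.3015  0.012 ]
top bed [ 0.5258 -0.294   0.012 ]
top bed [0.5561 0.2139 0.012 ]
top bed [0.5565 0.0638 0.012 ]
top bed [ 0.5497 -0.0043  0.012 ]
top bed [ 0.5461 -0.0735  0.012 ]
side mark [0.5588 0.0628 0.012 ]
side mark [ 0.5535 -0.0068  0.012 ]
side mark [ 0.549 -0.076  0.012]
ptr (array([ 0.5579, -0.0676,  0.0212]), np.float64(0.003313965903256636))
side tabtop [array([ 0.576 , -0.2458,  0.102 ]), array([ 0.6129, -0.2444,  0.102 ])]
car top robot edge L/R [array([0.5634, 0.0633, 0.055 ]), array([0.6548, 0.0593, 0.055 ])]
car side corners [array([0.5667, 0.0475, 0.055 ]), array([0.6587, 0.0561, 0.055 ]), array([ 0.6371, -0.2136,  0.055 ])]
```

```bash
cat > plan.py <<'E'
import sys
from h import *
from plant import get_state
# args: waypoints x,y,z,yaw ; prints final-row slide & turn of each call
s=get_state();p=np.array(s["tcp_pos"]);r,_,yaw=s["eef_rot"]
print("t",s["time_s"],p,s["eef_rot"],"F",s["contact_force"],"w",s["gripper_width"],s["gripper_force"])
for a in sys.argv[1:]:
    x,y,z,w=map(float,a.split(","));t=np.array([x,y,z])
    dy=(w-yaw+180)%360-180
    n=max(1,int(np.ceil(max(np.abs(t-p).max()/.145,np.linalg.norm(t-p)/.19,abs(dy)/35))))
    d=(t-p)/n
    for i in range(n):
        c,q=np.cos(np.radians(yaw)),np.sin(np.radians(yaw))
        v=np.array([c*d[0]+q*d[1],q*d[0]-c*d[1],-d[2]])/.15
        print(a if i==0 else "   ",np.round(v,3).tolist(),"turn",round(-dy/n/90,3))
        yaw+=dy/n
    p=t
E
python3 plan.py .4437,.281,.19,-93.65 .4437,.281,.053,-93.65
```

```text
t 1.2 [0.1955 0.646  0.2266] [-179.9994   -0.      -16.8339] F [0.1724 0.259  0.3883] w 0.08756132098754045 0.0
.4437,.281,.19,-93.65 [0.763, 0.617, 0.081] turn 0.285
    [0.954, 0.226, 0.081] turn 0.285
    [0.959, -0.208, 0.081] turn 0.285
.4437,.281,.053,-93.65 [-0.0, 0.0, 0.913] turn -0.0
```

send_rows([
  {"slide": [0.153,0.123,0.016],"turn": 0.057,"gripper": 1},
  {"slide": [0.305,0.247,0.032],"turn": 0.114,"gripper": 1},
  {"slide": [0.458,0.37,0.049],"turn": 0.171,"gripper": 1},
  {"slide": [0.61,0.494,0.065],"turn": 0.228,"gripper": 1},
  {"slide": [0.763,0.617,0.081],"turn": 0.285,"gripper": 1},
])

```text
time_s: 1.62
tcp_pos: [0.2788, 0.5231, 0.2144]
eef_rot: [-180.0, 0.0, -42.7]
contact_force: [0.8, 0.2, 0.3]
gripper_width: 0.0875
gripper_force: 0.0
```

send_rows([
  {"slide": [0.19,0.045,0.016],"turn": 0.057,"gripper": 1},
  {"slide": [0.382,0.09,0.032],"turn": 0.114,"gripper": 1},
  {"slide": [0.572,0.136,0.049],"turn": 0.171,"gripper": 1},
  {"slide": [0.763,0.181,0.065],"turn": 0.228,"gripper": 1},
  {"slide": [0.954,0.226,0.081],"turn": 0.285,"gripper": 1},
])

```text
time_s: 2.03
tcp_pos: [0.3615, 0.4015, 0.2024]
eef_rot: [-180.0, 0.0, -68.4]
contact_force: [0.6, -0.4, 0.2]
gripper_width: 0.0881
gripper_force: 0.0
```

send_rows([
  {"slide": [0.24,-0.052,0.02],"turn": 0.07,"gripper": 1},
  {"slide": [0.48,-0.104,0.04],"turn": 0.14,"gripper": 1},
  {"slide": [0.72,-0.156,0.06],"turn": 0.21,"gripper": 1},
  {"slide": [0.959,-0.208,0.081],"turn": 0.285,"gripper": 1},
  {"slide": [0.959,-0.208,0.081],"turn": 0.285,"gripper": 1},
])

```text
time_s: 2.45
tcp_pos: [0.445, 0.2763, 0.1896]
eef_rot: [180.0, -0.1, -94.4]
contact_force: [0.3, 1.0, -0.1]
gripper_width: 0.0876
gripper_force: 0.0
```

```bash
python3 plan.py .4437,.281,.053,-93.65; python3 - <<'E'
from h import *
from plant import optics
import cv2
for c in("side","top"):
    d=optics.capture(c);cv2.imwrite(f"pics/{c}1.png",d["img"][:,:,::-1])
    for n in("pot_tall","pot_mid"):print(c,n,[(np.round(r["location"],3),round(r["p"],2)) for r in optics.look_for(c,n)][:3])
E
```

```text
t 2.45 [0.445  0.2763 0.1896] [179.9612  -0.08   -94.4096] F [ 0.2682  1.0472 -0.0722] w 0.08762477769820569 0.0
.4437,.281,.053,-93.65 [-0.031, 0.011, 0.911] turn -0.008
side pot_tall [(array([0.445, 0.258, 0.068]), 0.62)]
side pot_mid [(array([0.45 , 0.045, 0.059]), 0.79)]
top pot_tall [(array([0.444, 0.283, 0.053]), 0.79)]
top pot_mid [(array([0.461, 0.057, 0.032]), 0.71)]
```

send_rows([
  {"slide": [-0.02,0.008,0.15],"turn": -0.008,"gripper": 1},
  {"slide": [-0.02,0.008,0.3],"turn": -0.008,"gripper": 1},
  {"slide": [-0.02,0.008,0.5],"turn": -0.008,"gripper": 1},
  {"slide": [-0.02,0.008,0.6],"turn": -0.008,"gripper": 1},
  {"slide": [-0.02,0.008,0.6],"turn": -0.008,"gripper": 1},
])

```text
time_s: 3.17
tcp_pos: [0.4402, 0.2831, 0.0968]
eef_rot: [179.8, -0.3, -93.0]
contact_force: [0.1, -0.5, -0.1]
gripper_width: 0.0876
gripper_force: 0.0
```

```bash
python3 plan.py .4437,.281,.053,-93.65
```

```text
t 3.1667 [0.4402 0.2831 0.0968] [179.7825  -0.2574 -92.9673] F [ 0.104  -0.5088 -0.0886] w 0.08758538516827166 0.0
.4437,.281,.053,-93.65 [0.013, -0.024, 0.292] turn 0.008
```

send_rows([
  {"slide": [0.013,-0.022,0.1],"turn": 0.008,"gripper": 1},
  {"slide": [0.013,-0.022,0.2],"turn": 0.008,"gripper": 1},
  {"slide": [0.013,-0.022,0.29],"turn": 0.008,"gripper": 1},
  {"slide": [0.013,-0.022,0.29],"turn": 0.008,"gripper": 1},
  {"slide": [0.013,-0.022,0.29],"turn": 0.008,"gripper": 1},
])

```text
time_s: 3.58
tcp_pos: [0.4456, 0.2825, 0.0573]
eef_rot: [-180.0, -0.0, -93.7]
contact_force: [0.2, -0.2, 0.3]
gripper_width: 0.0878
gripper_force: 0.0
```

send_rows([
  {"slide": [0,0,0],"turn": 0,"gripper": 0.5},
  {"slide": [0,0,0],"turn": 0,"gripper": 0.5},
  {"slide": [0,0,0],"turn": 0,"gripper": 0.5},
  {"slide": [0,0,0],"turn": 0,"gripper": 0.5},
  {"slide": [0,0,0],"turn": 0,"gripper": 0.5},
], newtons=20)

```text
time_s: 4.0
tcp_pos: [0.4457, 0.282, 0.0571]
eef_rot: [-180.0, 0.0, -93.8]
contact_force: [0.1, -0.5, -0.7]
gripper_width: 0.06
gripper_force: 0.0
```

```bash
python3 plan.py; python3 - <<'E'
from plant import optics
import cv2
d=optics.capture("side");cv2.imwrite("pics/side2.png",d["img"][80:320,180:480,::-1].repeat(2,0).repeat(2,1))
E
```

```text
t 4.0 [0.4457 0.282  0.0571] [-179.9725    0.0407  -93.7793] F [ 0.1047 -0.489  -0.679 ] w 0.059969904523875746 0.0
```

View pics/side2.png

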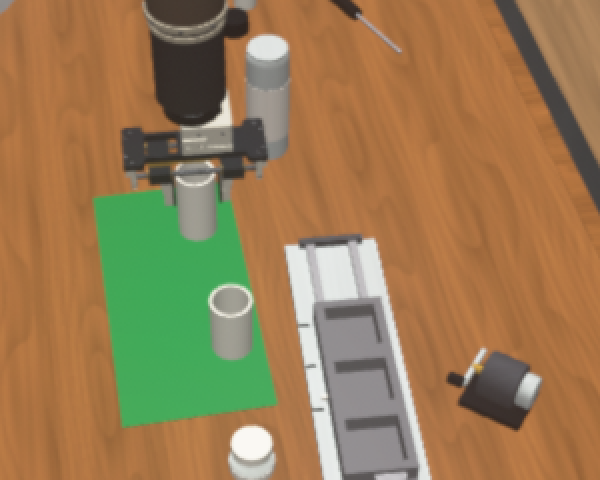

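The open fingers straddle the tall pot at (197,200 in the crop); the mid pot is unmoved. I close and lift.

send_rows([
  {"slide": [0,0,0],"turn": 0,"gripper": 0.2},
  {"slide": [0,0,0],"turn": 0,"gripper": 0.2},
  {"slide": [0,0,0],"turn": 0,"gripper": 0.2},
  {"slide": [0,0,0],"turn": 0,"gripper": 0.2},
  {"slide": [0,0,0],"turn": 0,"gripper": 0.2},
], newtons=20)

```text
time_s: 4.47
tcp_pos: [0.4457, 0.2819, 0.0569]
eef_rot: [-180.0, 0.0, -93.8]
contact_force: [-2.6, -0.4, 5.8]
gripper_width: 0.0554
gripper_force: 19.9
```

send_rows([
  {"slide": [0,0,-0.1],"turn": 0,"gripper": 0.2},
  {"slide": [0,0,-0.22],"turn": 0,"gripper": 0.2},
  {"slide": [0,0,-0.36],"turn": 0,"gripper": 0.2},
  {"slide": [0,0,-0.5],"turn": 0,"gripper": 0.2},
  {"slide": [0,0,-0.6],"turn": 0,"gripper": 0.2},
])

```text
time_s: 4.88
tcp_pos: [0.4457, 0.2817, 0.1478]
eef_rot: [-180.0, 0.0, -93.8]
contact_force: [0.5, 0.1, -1.0]
gripper_width: 0.056
gripper_force: 19.9
```

```bash
python3 plan.py .6098,.0183,.147,-93.65
```

```text
t 4.8833 [0.4457 0.2817 0.1478] [-179.9793    0.0168  -93.7866] F [ 0.5404  0.0899 -0.9927] w 0.05598201763426392 19.93192980531603
.6098,.0183,.147,-93.65 [0.84, -0.604, 0.003] turn -0.001
    [0.841, -0.603, 0.003] turn -0.001
```

send_rows([
  {"slide": [0.15,-0.11,0],"turn": 0,"gripper": 0.2},
  {"slide": [0.31,-0.22,0],"turn": 0,"gripper": 0.2},
  {"slide": [0.48,-0.345,0],"turn": 0,"gripper": 0.2},
  {"slide": [0.66,-0.475,0],"turn": 0,"gripper": 0.2},
  {"slide": [0.84,-0.604,0],"turn": 0,"gripper": 0.2},
])

```text
time_s: 5.3
tcp_pos: [0.5279, 0.1487, 0.1462]
eef_rot: [180.0, -0.0, -93.8]
contact_force: [0.8, 1.1, -0.5]
gripper_width: 0.0555
gripper_force: 19.9
```

send_rows([
  {"slide": [0.18,-0.13,0],"turn": 0,"gripper": 0.2},
  {"slide": [0.36,-0.26,0],"turn": 0,"gripper": 0.2},
  {"slide": [0.54,-0.39,0],"turn": 0,"gripper": 0.2},
  {"slide": [0.7,-0.5,0],"turn": 0,"gripper": 0.2},
  {"slide": [0.841,-0.603,0],"turn": 0,"gripper": 0.2},
])

```text
time_s: 5.72
tcp_pos: [0.6098, 0.0162, 0.1457]
eef_rot: [179.9, -0.0, -93.8]
contact_force: [0.6, -0.0, -1.1]
gripper_width: 0.0554
gripper_force: 19.9
```

send_rows([
  {"slide": [0,0,0],"turn": 0,"gripper": 0.2},
  {"slide": [0,0,0],"turn": 0,"gripper": 0.2},
  {"slide": [0,0,0],"turn": 0,"gripper": 0.2},
  {"slide": [0,0,0],"turn": 0,"gripper": 0.2},
  {"slide": [0,0,0],"turn": 0,"gripper": 0.2},
])

```text
time_s: 6.13
tcp_pos: [0.6092, 0.019, 0.1466]
eef_rot: [180.0, 0.0, -93.7]
contact_force: [-0.4, -0.2, -1.0]
gripper_width: 0.0554
gripper_force: 19.9
```

```bash
python3 plan.py .6098,.0183,.093,-93.65; python3 - <<'E'
from plant import optics
import cv2
d=optics.capture("side");cv2.imwrite("pics/side3.png",d["img"][140:340,270:470,::-1].repeat(3,0).repeat(3,1))
E
```

```text
t 6.1333 [0.6092 0.019  0.1466] [179.9918   0.006  -93.7185] F [-0.3645 -0.2465 -1.0173] w 0.055388351129011706 19.931391316931695
.6098,.0183,.093,-93.65 [0.004, -0.004, 0.357] turn -0.001
```

View pics/side3.png

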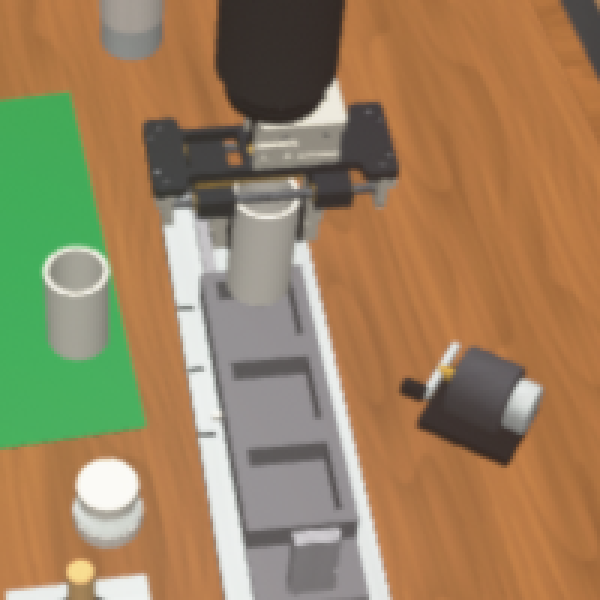

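```bash
python3 - <<'E'
from h import *
for a,b in(((68,126),(140,122)),((82,208),(157,201)),((98,295),(176,288))):
    P=[atz("side",(320+x/3-.3,192+y/3-.3),.055) for x,y in(a,b)];print("side",P[0],P[1],"centre",(P[0]+P[1])/2+.033*np.array([-.064,-.998,0]))
for a,b in(((221,53),(303,58)),((335,58),(418,62)),((450,64),(531,70))):
    P=[atz("top",(243+x/4-.4,190+y/4-.4),.055) for x,y in(a,b)];print("top",P[0],P[1],"centre",(P[0]+P[1])/2-.033*np.array([.998,-.064,0]))
E
```

```text
side [0.5834 0.0525 0.055 ] [0.6464 0.0457 0.055 ] centre [0.6128 0.0162 0.055 ]
side [ 0.5762 -0.0385  0.055 ] [ 0.6401 -0.0425  0.055 ] centre [ 0.606  -0.0734  0.055 ]
side [ 0.57   -0.1282  0.055 ] [ 0.634  -0.1329  0.055 ] centre [ 0.5998 -0.1635  0.055 ]
top [0.6422 0.0496 0.055 ] [ 0.6379 -0.0148  0.055 ] centre [0.6071 0.0195 0.055 ]
top [ 0.6378 -0.0399  0.055 ] [ 0.6343 -0.105   0.055 ] centre [ 0.6031 -0.0703  0.055 ]
top [ 0.6326 -0.13    0.055 ] [ 0.6274 -0.1934  0.055 ] centre [ 0.5971 -0.1596  0.055 ]
```

send_rows([
  {"slide": [0.005,-0.004,0.1],"turn": 0,"gripper": 0.2},
  {"slide": [0.006,-0.005,0.19],"turn": 0,"gripper": 0.2},
  {"slide": [0.006,-0.005,0.26],"turn": 0,"gripper": 0.2},
  {"slide": [0.006,-0.005,0.32],"turn": 0,"gripper": 0.2},
  {"slide": [0.006,-0.005,0.38],"turn": 0,"gripper": 0.2},
])

```text
time_s: 6.6
tcp_pos: [0.6102, 0.0177, 0.089]
eef_rot: [-180.0, -0.0, -93.7]
contact_force: [0.5, 0.2, -1.2]
gripper_width: 0.0553
gripper_force: 19.9
```

send_rows([
  {"slide": [0,0,0],"turn": 0,"gripper": 0.2},
  {"slide": [0,0,0],"turn": 0,"gripper": 0.2},
  {"slide": [0,0,0.005],"turn": 0,"gripper": 0.2},
  {"slide": [0,0,0.01],"turn": 0,"gripper": 0.2},
  {"slide": [0,0,0.01],"turn": 0,"gripper": 0.2},
])

```text
time_s: 7.02
tcp_pos: [0.6106, 0.0173, 0.0886]
eef_rot: [-180.0, 0.0, -93.8]
contact_force: [0.6, -0.1, -1.7]
gripper_width: 0.0554
gripper_force: 19.9
```

send_rows([
  {"slide": [0,0,0.005],"turn": 0,"gripper": 0.2},
  {"slide": [0,0,0.01],"turn": 0,"gripper": 0.2},
  {"slide": [0,0,0.01],"turn": 0,"gripper": 0.2},
  {"slide": [0,0,0.01],"turn": 0,"gripper": 0.6},
  {"slide": [0,0,0.01],"turn": 0,"gripper": 0.8},
])

```text
time_s: 7.43
tcp_pos: [0.6105, 0.0173, 0.0868]
eef_rot: [-180.0, 0.0, -93.8]
contact_force: [-0.3, 0.1, 0.4]
gripper_width: 0.0584
gripper_force: 0.0
```

send_rows([
  {"slide": [0,0,0],"turn": 0,"gripper": 0.9},
  {"slide": [0,0,0],"turn": 0,"gripper": 0.9},
  {"slide": [0,0,0],"turn": 0,"gripper": 0.9},
  {"slide": [0,0,0],"turn": 0,"gripper": 0.9},
  {"slide": [0,0,0],"turn": 0,"gripper": 0.9},
])

```text
time_s: 7.85
tcp_pos: [0.6103, 0.0172, 0.0866]
eef_rot: [180.0, -0.0, -93.8]
contact_force: [0.4, 0.2, -0.8]
gripper_width: 0.0784
gripper_force: 0.0
```

send_rows([
  {"slide": [0,0,-0.1],"turn": 0,"gripper": 1},
  {"slide": [0,0,-0.25],"turn": 0,"gripper": 1},
  {"slide": [0,0,-0.4],"turn": 0,"gripper": 1},
  {"slide": [0,0,-0.6],"turn": 0,"gripper": 1},
  {"slide": [0,0,-0.8],"turn": 0,"gripper": 1},
])

```text
time_s: 8.27
tcp_pos: [0.6098, 0.0171, 0.2074]
eef_rot: [179.9, -0.0, -93.8]
contact_force: [0.7, 0.7, 0.1]
gripper_width: 0.0875
gripper_force: 0.0
```

```bash
python3 plan.py .4578,.0583,.18,-93.65; python3 - <<'E'
from h import *
from plant import optics
import cv2
ims=[]
for c in("side","top"):
    d=optics.capture(c);cv2.imwrite(f"pics/{c}4.png",d["img"][:,:,::-1])
    print(c,[(np.round(r["location"],3),round(r["p"],2)) for r in optics.look_for(c,"pot_mid")][:3])
a=cv2.imread("pics/side4.png")[190:290,270:400];b=cv2.imread("pics/top4.png")[190:290,230:360]
cv2.imwrite("pics/e.png",np.vstack([cv2.resize(a,None,fx=3,fy=3),cv2.resize(b,None,fx=3,fy=3)]) if 0 else np.hstack([cv2.resize(a,None,fx=3,fy=3),cv2.resize(b,None,fx=3,fy=3)]))
E
```

```text
t 8.2667 [0.6098 0.0171 0.2074] [179.9307  -0.0269 -93.7856] F [0.6795 0.6658 0.0624] w 0.08745160205192198 0.0
.4578,.0583,.18,-93.65 [-0.104, 0.515, 0.091] turn -0.001
    [-0.104, 0.514, 0.091] turn -0.001
side [(array([0.454, 0.041, 0.056]), 0.89), (array([ 0.447, -0.154,  0.052]), 0.23)]
top [(array([0.465, 0.058, 0.035]), 0.65)]
```

View pics/e.png

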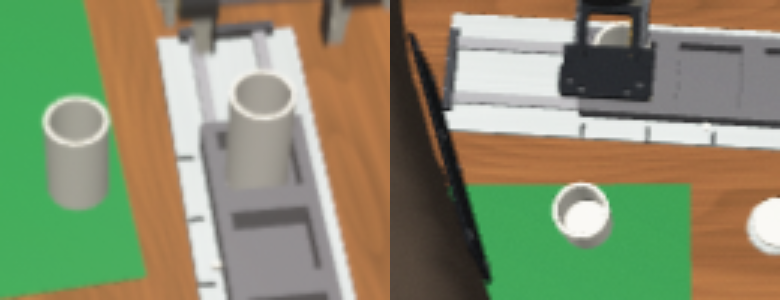

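Tall pot stands in the far nest; the mid pot is unmoved at about (295,230). Next, the mid pot.

send_rows([
  {"slide": [-0.045,0.22,0.04],"turn": 0,"gripper": 1},
  {"slide": [-0.09,0.44,0.08],"turn": 0,"gripper": 1},
  {"slide": [-0.135,0.67,0.12],"turn": 0,"gripper": 1},
  {"slide": [-0.18,0.87,0.16],"turn": 0,"gripper": 1},
  {"slide": [-0.208,1.0,0.18],"turn": 0,"gripper": 1},
])

```text
time_s: 8.88
tcp_pos: [0.459, 0.0578, 0.1775]
eef_rot: [179.8, -0.1, -93.8]
contact_force: [-0.3, -0.2, 0.0]
gripper_width: 0.0876
gripper_force: 0.0
```

send_rows([
  {"slide": [0,0.015,0],"turn": 0,"gripper": 1},
  {"slide": [0,0.03,0],"turn": 0,"gripper": 1},
  {"slide": [0,0.03,0],"turn": 0,"gripper": 1},
  {"slide": [0,0.03,0],"turn": 0,"gripper": 1},
  {"slide": [0,0.03,0],"turn": 0,"gripper": 1},
])

```text
time_s: 9.3
tcp_pos: [0.4588, 0.0585, 0.1793]
eef_rot: [180.0, -0.0, -93.8]
contact_force: [0.4, -0.5, -0.1]
gripper_width: 0.0877
gripper_force: 0.0
```

```bash
python3 plan.py .4578,.0583,.038,-93.65
```

```text
t 9.3 [0.4588 0.0585 0.1793] [179.9792  -0.0217 -93.8155] F [ 0.4    -0.4749 -0.0827] w 0.08772264139500693 0.0
.4578,.0583,.038,-93.65 [0.002, 0.007, 0.942] turn -0.002
```

send_rows([
  {"slide": [0,0.007,0.2],"turn": 0,"gripper": 1},
  {"slide": [0,0.007,0.4],"turn": 0,"gripper": 1},
  {"slide": [0,0.007,0.6],"turn": 0,"gripper": 1},
  {"slide": [0,0.007,0.8],"turn": 0,"gripper": 1},
  {"slide": [0,0.007,0.94],"turn": 0,"gripper": 1},
])

```text
time_s: 9.72
tcp_pos: [0.4567, 0.0579, 0.0361]
eef_rot: [179.9, -0.1, -93.9]
contact_force: [0.2, 0.2, 0.5]
gripper_width: 0.0873
gripper_force: 0.0
```

send_rows([
  {"slide": [0,0,0],"turn": 0,"gripper": 1},
  {"slide": [0,0,0],"turn": 0,"gripper": 0.7},
  {"slide": [0,0,0],"turn": 0,"gripper": 0.7},
  {"slide": [0,0,0],"turn": 0,"gripper": 0.2},
  {"slide": [0,0,0],"turn": 0,"gripper": 0.2},
], newtons=20)

```text
time_s: 10.13
tcp_pos: [0.4582, 0.0592, 0.04]
eef_rot: [-179.9, 0.1, -93.8]
contact_force: [-0.3, 0.8, -0.1]
gripper_width: 0.0663
gripper_force: 0.0
```

send_rows([
  {"slide": [0,0,0],"turn": 0,"gripper": 0.2},
  {"slide": [0,0,0],"turn": 0,"gripper": 0.2},
  {"slide": [0,0,0],"turn": 0,"gripper": 0.2},
  {"slide": [0,0,0],"turn": 0,"gripper": 0.2},
  {"slide": [0,0,0],"turn": 0,"gripper": 0.2},
])

```text
time_s: 10.55
tcp_pos: [0.4579, 0.059, 0.0395]
eef_rot: [-179.9, 0.0, -93.8]
contact_force: [-1.1, -0.3, 8.6]
gripper_width: 0.0561
gripper_force: 20.0
```

```bash
python3 plan.py
```

```text
t 10.55 [0.4579 0.059  0.0395] [-179.9107    0.042   -93.7533] F [-1.1135 -0.2802  8.5717] w 0.056055093993243356 19.95812284760177
```

send_rows([
  {"slide": [0,0,-0.1],"turn": 0,"gripper": 0.2},
  {"slide": [0,0,-0.24],"turn": 0,"gripper": 0.2},
  {"slide": [0,0,-0.4],"turn": 0,"gripper": 0.2},
  {"slide": [0,0,-0.56],"turn": 0,"gripper": 0.2},
  {"slide": [0,0,-0.68],"turn": 0,"gripper": 0.2},
])

```text
time_s: 10.97
tcp_pos: [0.4573, 0.0587, 0.1425]
eef_rot: [-179.9, 0.0, -93.8]
contact_force: [1.1, -0.7, -0.6]
gripper_width: 0.0561
gripper_force: 20.0
```

```bash
python3 plan.py .6045,-.0718,.14,-93.75
```

```text
t 10.9667 [0.4573 0.0587 0.1425] [-179.9362    0.0382  -93.7743] F [ 1.1027 -0.6928 -0.5728] w 0.056062638590427274 19.987351801246405
.6045,-.0718,.14,-93.75 [0.402, -0.518, 0.008] turn -0.0
    [0.402, -0.518, 0.008] turn -0.0
```

send_rows([
  {"slide": [0.18,-0.012,0],"turn": 0,"gripper": 0.2},
  {"slide": [0.36,-0.024,0],"turn": 0,"gripper": 0.2},
  {"slide": [0.54,-0.036,0],"turn": 0,"gripper": 0.2},
  {"slide": [0.72,-0.048,0],"turn": 0,"gripper": 0.2},
  {"slide": [0.868,-0.057,0.01],"turn": 0,"gripper": 0.2},
])

```text
time_s: 11.38
tcp_pos: [0.4566, -0.0732, 0.1394]
eef_rot: [-180.0, 0.0, -93.8]
contact_force: [0.8, 0.2, -1.4]
gripper_width: 0.0559
gripper_force: 20.0
```

send_rows([
  {"slide": [-0.013,-0.2,0],"turn": 0,"gripper": 0.2},
  {"slide": [-0.026,-0.4,0],"turn": 0,"gripper": 0.2},
  {"slide": [-0.04,-0.6,0],"turn": 0,"gripper": 0.2},
  {"slide": [-0.053,-0.8,0],"turn": 0,"gripper": 0.2},
  {"slide": [-0.065,-0.979,0.0],"turn": 0,"gripper": 0.2},
])

```text
time_s: 11.8
tcp_pos: [0.6056, -0.072, 0.1388]
eef_rot: [180.0, 0.0, -93.8]
contact_force: [-0.2, 0.7, -0.2]
gripper_width: 0.0563
gripper_force: 20.0
```

send_rows([
  {"slide": [0,0,0],"turn": 0,"gripper": 0.2},
  {"slide": [0,0,0],"turn": 0,"gripper": 0.2},
  {"slide": [0,0,0],"turn": 0,"gripper": 0.2},
  {"slide": [0,0,0],"turn": 0,"gripper": 0.2},
  {"slide": [0,0,0],"turn": 0,"gripper": 0.2},
])

```text
time_s: 12.22
tcp_pos: [0.6035, -0.0717, 0.1394]
eef_rot: [-180.0, 0.0, -93.8]
contact_force: [0.1, 0.5, -2.2]
gripper_width: 0.0561
gripper_force: 20.0
```

```bash
python3 plan.py .6045,-.0718,.0715,-93.75
```

```text
t 12.2167 [ 0.6035 -0.0717  0.1394] [-179.9906    0.0083  -93.7753] F [ 0.1254  0.471  -2.1834] w 0.05606948400947656 19.987440733239055
.6045,-.0718,.0715,-93.75 [0.0, -0.006, 0.453] turn -0.0
```

send_rows([
  {"slide": [0,-0.006,0.1],"turn": 0,"gripper": 0.2},
  {"slide": [0,-0.006,0.2],"turn": 0,"gripper": 0.2},
  {"slide": [0,-0.006,0.3],"turn": 0,"gripper": 0.2},
  {"slide": [0,-0.006,0.39],"turn": 0,"gripper": 0.2},
  {"slide": [0,-0.006,0.45],"turn": 0,"gripper": 0.2},
])

```text
time_s: 12.63
tcp_pos: [0.6041, -0.0718, 0.0708]
eef_rot: [180.0, 0.0, -93.8]
contact_force: [-0.3, 0.4, -1.1]
gripper_width: 0.056
gripper_force: 20.0
```

send_rows([
  {"slide": [0,0,0],"turn": 0,"gripper": 0.2},
  {"slide": [0,0,0.008],"turn": 0,"gripper": 0.2},
  {"slide": [0,0,0.016],"turn": 0,"gripper": 0.2},
  {"slide": [0,0,0.016],"turn": 0,"gripper": 0.2},
  {"slide": [0,0,0.016],"turn": 0,"gripper": 0.2},
])

```text
time_s: 13.05
tcp_pos: [0.6054, -0.0718, 0.0698]
eef_rot: [-179.9, 0.0, -93.8]
contact_force: [0.8, 0.2, -1.5]
gripper_width: 0.0562
gripper_force: 20.0
```

send_rows([
  {"slide": [0,0,0],"turn": 0,"gripper": 0.8},
  {"slide": [0,0,0],"turn": 0,"gripper": 0.9},
  {"slide": [0,0,0],"turn": 0,"gripper": 0.9},
  {"slide": [0,0,0],"turn": 0,"gripper": 0.9},
  {"slide": [0,0,0],"turn": 0,"gripper": 0.9},
])

```text
time_s: 13.47
tcp_pos: [0.6052, -0.0718, 0.0693]
eef_rot: [-180.0, 0.0, -93.8]
contact_force: [0.4, 0.4, 0.1]
gripper_width: 0.0779
gripper_force: 0.0
```

send_rows([
  {"slide": [0,0,-0.1],"turn": 0,"gripper": 1},
  {"slide": [0,0,-0.25],"turn": 0,"gripper": 1},
  {"slide": [0,0,-0.45],"turn": 0,"gripper": 1},
  {"slide": [0,0,-0.7],"turn": 0,"gripper": 1},
  {"slide": [0,0,-0.92],"turn": 0,"gripper": 1},
])

```text
time_s: 13.88
tcp_pos: [0.605, -0.072, 0.2091]
eef_rot: [180.0, -0.0, -93.8]
contact_force: [1.8, 0.9, 0.1]
gripper_width: 0.0875
gripper_force: 0.0
```

```bash
python3 plan.py .593,-.246,.2,-3.7; python3 - <<'E'
from h import *
from plant import optics
import cv2
for c in("side","top"):
    d=optics.capture(c);cv2.imwrite(f"pics/{c}5.png",d["img"][:,:,::-1])
    for n in("pot_tall","pot_mid","pot_short"):print(c,n,[(np.round(r["location"],3),round(r["p"],2)) for r in optics.look_for(c,n)][:3])
a=cv2.imread("pics/side5.png")[190:370,270:430]
cv2.imwrite("pics/e5.png",cv2.resize(a,None,fx=3,fy=3))
E
```

```text
t 13.8833 [ 0.605  -0.072   0.2091] [179.9985  -0.0176 -93.7744] F [1.8474 0.8568 0.0728] w 0.0874903145498716 0.0
.593,-.246,.2,-3.7 [0.388, 0.001, 0.02] turn -0.334
    [0.335, 0.195, 0.02] turn -0.334
    [0.193, 0.336, 0.02] turn -0.334
side pot_tall [(array([ 0.608, -0.005,  0.103]), 0.56)]
side pot_mid [(array([ 0.598, -0.083,  0.09 ]), 0.78)]
side pot_short []
top pot_tall [(array([0.617, 0.019, 0.094]), 0.79)]
top pot_mid [(array([ 0.628, -0.077,  0.098]), 0.6)]
top pot_short []
```

View pics/e5.png

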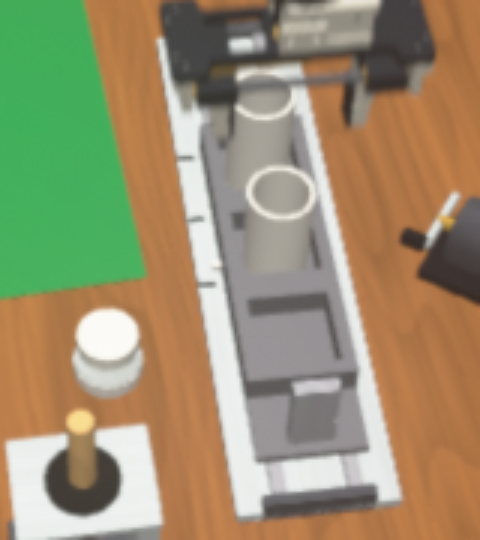

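Both pots stand in the far and middle nests; the tab is at (315,410 in the crop). I go and pinch the tab.

send_rows([
  {"slide": [0.078,0,0],"turn": -0.067,"gripper": 1},
  {"slide": [0.155,0,0.01],"turn": -0.134,"gripper": 1},
  {"slide": [0.233,0,0.01],"turn": -0.2,"gripper": 1},
  {"slide": [0.31,0,0.02],"turn": -0.267,"gripper": 1},
  {"slide": [0.388,0,0.02],"turn": -0.334,"gripper": 1},
])

```text
time_s: 14.7
tcp_pos: [0.6007, -0.1304, 0.2027]
eef_rot: [179.9, 0.1, -63.4]
contact_force: [0.2, -0.4, -0.4]
gripper_width: 0.0872
gripper_force: 0.0
```

send_rows([
  {"slide": [0.067,0.039,0],"turn": -0.067,"gripper": 1},
  {"slide": [0.134,0.078,0.01],"turn": -0.134,"gripper": 1},
  {"slide": [0.2,0.117,0.01],"turn": -0.2,"gripper": 1},
  {"slide": [0.268,0.156,0.02],"turn": -0.267,"gripper": 1},
  {"slide": [0.335,0.195,0.02],"turn": -0.334,"gripper": 1},
])

```text
time_s: 15.12
tcp_pos: [0.5967, -0.1885, 0.1997]
eef_rot: [179.9, 0.1, -33.4]
contact_force: [0.3, 0.4, -0.0]
gripper_width: 0.0877
gripper_force: 0.0
```

send_rows([
  {"slide": [0.039,0.067,0],"turn": -0.067,"gripper": 1},
  {"slide": [0.077,0.134,0.01],"turn": -0.134,"gripper": 1},
  {"slide": [0.116,0.2,0.01],"turn": -0.2,"gripper": 1},
  {"slide": [0.155,0.268,0.02],"turn": -0.267,"gripper": 1},
  {"slide": [0.193,0.336,0.02],"turn": -0.334,"gripper": 1},
])

```text
time_s: 15.53
tcp_pos: [0.5929, -0.2464, 0.1966]
eef_rot: [-180.0, 0.1, -3.3]
contact_force: [-0.2, 0.6, -1.0]
gripper_width: 0.0874
gripper_force: 0.0
```

send_rows([
  {"slide": [0,0,0],"turn": 0,"gripper": 1},
  {"slide": [0,0,0],"turn": 0,"gripper": 1},
  {"slide": [0,0,0],"turn": 0,"gripper": 1},
  {"slide": [0,0,0],"turn": 0,"gripper": 1},
  {"slide": [0,0,0],"turn": 0,"gripper": 1},
])

```text
time_s: 15.95
tcp_pos: [0.5935, -0.2454, 0.1981]
eef_rot: [-180.0, 0.0, -3.6]
contact_force: [-0.4, -0.9, -0.3]
gripper_width: 0.0875
gripper_force: 0.0
```

```bash
python3 plan.py .593,-.246,.061,-3.7
```

```text
t 15.95 [ 0.5935 -0.2454  0.1981] [-179.9969    0.0152   -3.6368] F [-0.3748 -0.9059 -0.2815] w 0.08753303442357888 0.0
.593,-.246,.061,-3.7 [-0.003, 0.004, 0.914] turn 0.001
```

send_rows([
  {"slide": [0,0,0.2],"turn": 0,"gripper": 1},
  {"slide": [0,0,0.4],"turn": 0,"gripper": 1},
  {"slide": [0,0,0.6],"turn": 0,"gripper": 1},
  {"slide": [0,0,0.78],"turn": 0,"gripper": 1},
  {"slide": [0,0,0.91],"turn": 0,"gripper": 1},
])

```text
time_s: 16.37
tcp_pos: [0.5925, -0.2452, 0.0593]
eef_rot: [-180.0, 0.1, -3.6]
contact_force: [0.4, 0.6, -0.7]
gripper_width: 0.0876
gripper_force: 0.0
```

send_rows([
  {"slide": [0,0,0],"turn": 0,"gripper": 0.5},
  {"slide": [0,0,0],"turn": 0,"gripper": 0.5},
  {"slide": [0,0,0],"turn": 0,"gripper": 0.5},
  {"slide": [0,0,0],"turn": 0,"gripper": 0.5},
  {"slide": [0,0,0],"turn": 0,"gripper": 0.05},
], newtons=20)

```text
time_s: 16.78
tcp_pos: [0.5946, -0.246, 0.0636]
eef_rot: [180.0, -0.2, -3.6]
contact_force: [-0.8, 0.5, -0.0]
gripper_width: 0.0602
gripper_force: 0.0
```

send_rows([
  {"slide": [0,0,0],"turn": 0,"gripper": 0.05},
  {"slide": [0,0,0],"turn": 0,"gripper": 0.05},
  {"slide": [0,0,0],"turn": 0,"gripper": 0.05},
  {"slide": [0,0,0],"turn": 0,"gripper": 0.05},
  {"slide": [0,0,0],"turn": 0,"gripper": 0.05},
])

```text
time_s: 17.2
tcp_pos: [0.5935, -0.246, 0.0618]
eef_rot: [-180.0, -0.0, -3.6]
contact_force: [-0.1, -0.1, -0.1]
gripper_width: 0.0262
gripper_force: 0.0
```

send_rows([
  {"slide": [0,0,0],"turn": 0,"gripper": 0.05},
  {"slide": [0,0,0],"turn": 0,"gripper": 0.05},
  {"slide": [0,0,0],"turn": 0,"gripper": 0.05},
  {"slide": [0,0,0],"turn": 0,"gripper": 0.05},
  {"slide": [0,0,0],"turn": 0,"gripper": 0.05},
])

```text
time_s: 17.62
tcp_pos: [0.5935, -0.2458, 0.0616]
eef_rot: [-180.0, 0.0, -3.6]
contact_force: [0.2, 0.6, 0.2]
gripper_width: 0.0121
gripper_force: 20.0
```

```bash
python3 plan.py; python3 - <<'E'
from plant import optics
import cv2
for c in("side","top"):
    d=optics.capture(c);cv2.imwrite(f"pics/{c}6.png",d["img"][:,:,::-1])
E
```

```text
t 17.6167 [ 0.5935 -0.2458  0.0616] [-179.9946    0.009    -3.609 ] F [0.1523 0.6287 0.2132] w 0.012067931569024295 19.99931037425995
```

send_rows([
  {"slide": [0,-0.03,0],"turn": 0,"gripper": 0.05},
  {"slide": [0,-0.08,0],"turn": 0,"gripper": 0.05},
  {"slide": [0,-0.14,0],"turn": 0,"gripper": 0.05},
  {"slide": [0,-0.2,0],"turn": 0,"gripper": 0.05},
  {"slide": [0,-0.25,0],"turn": 0,"gripper": 0.05},
], newtons=30)

```text
time_s: 18.13
tcp_pos: [0.596, -0.2072, 0.0617]
eef_rot: [-180.0, -0.0, -3.6]
contact_force: [1.5, -1.5, -3.1]
gripper_width: 0.0119
gripper_force: 30.0
```

send_rows([
  {"slide": [0,-0.04,0],"turn": 0,"gripper": 0.05},
  {"slide": [0,-0.08,0],"turn": 0,"gripper": 0.05},
  {"slide": [0,-0.12,0],"turn": 0,"gripper": 0.05},
  {"slide": [0,-0.12,0],"turn": 0,"gripper": 0.05},
  {"slide": [0,-0.12,0],"turn": 0,"gripper": 0.05},
])

```text
time_s: 18.55
tcp_pos: [0.5972, -0.1891, 0.0617]
eef_rot: [-179.9, -0.0, -3.6]
contact_force: [1.2, 5.6, -0.7]
gripper_width: 0.0117
gripper_force: 30.0
```

send_rows([
  {"slide": [0,-0.01,0],"turn": 0,"gripper": 0.05},
  {"slide": [0,-0.02,0],"turn": 0,"gripper": 0.05},
  {"slide": [0,-0.02,0],"turn": 0,"gripper": 0.05},
  {"slide": [0,-0.02,0],"turn": 0,"gripper": 0.05},
  {"slide": [0,-0.02,0],"turn": 0,"gripper": 0.05},
])

```text
time_s: 18.97
tcp_pos: [0.5973, -0.1872, 0.0616]
eef_rot: [-180.0, -0.0, -3.6]
contact_force: [2.5, 3.3, -3.5]
gripper_width: 0.012
gripper_force: 30.0
```

send_rows([
  {"slide": [0,-0.01,0],"turn": 0,"gripper": 0.05},
  {"slide": [0,-0.02,0],"turn": 0,"gripper": 0.05},
  {"slide": [0,-0.02,0],"turn": 0,"gripper": 0.05},
  {"slide": [0,-0.02,0],"turn": 0,"gripper": 0.05},
  {"slide": [0,-0.02,0],"turn": 0,"gripper": 0.05},
])

```text
time_s: 19.38
tcp_pos: [0.5975, -0.1844, 0.0617]
eef_rot: [-180.0, -0.0, -3.6]
contact_force: [2.8, 1.1, -3.0]
gripper_width: 0.0116
gripper_force: 30.0
```

send_rows([
  {"slide": [0,-0.008,0],"turn": 0,"gripper": 0.05},
  {"slide": [0,-0.01,0],"turn": 0,"gripper": 0.05},
  {"slide": [0,-0.01,0],"turn": 0,"gripper": 0.05},
  {"slide": [0,-0.01,0],"turn": 0,"gripper": 0.05},
  {"slide": [0,-0.01,0],"turn": 0,"gripper": 0.05},
])

```text
time_s: 19.8
tcp_pos: [0.5975, -0.1833, 0.0617]
eef_rot: [180.0, -0.0, -3.6]
contact_force: [3.8, -4.0, -5.7]
gripper_width: 0.0117
gripper_force: 30.0
```

send_rows([
  {"slide": [0,0,0],"turn": 0,"gripper": 0.4},
  {"slide": [0,0,0],"turn": 0,"gripper": 0.4},
  {"slide": [0,0,0],"turn": 0,"gripper": 0.4},
  {"slide": [0,0,0],"turn": 0,"gripper": 0.4},
  {"slide": [0,0,0],"turn": 0,"gripper": 0.4},
])

```text
time_s: 20.22
tcp_pos: [0.5973, -0.183, 0.0619]
eef_rot: [-180.0, 0.0, -3.6]
contact_force: [0.2, 0.3, 0.0]
gripper_width: 0.0343
gripper_force: 0.0
```

send_rows([
  {"slide": [0,0,-0.15],"turn": 0,"gripper": 0.4},
  {"slide": [0,0,-0.32],"turn": 0,"gripper": 0.4},
  {"slide": [0,0,-0.5],"turn": 0,"gripper": 0.4},
  {"slide": [0,0,-0.75],"turn": 0,"gripper": 0.4},
  {"slide": [0,0,-1.0],"turn": 0,"gripper": 0.6},
])

```text
time_s: 20.63
tcp_pos: [0.5966, -0.1829, 0.2127]
eef_rot: [-180.0, 0.1, -3.6]
contact_force: [1.8, 0.1, -0.8]
gripper_width: 0.0379
gripper_force: 0.0
```

send_rows([
  {"slide": [0,0,-0.1],"turn": 0,"gripper": 0.6},
  {"slide": [0,0,-0.2],"turn": 0,"gripper": 0.6},
  {"slide": [0,0,-0.3],"turn": 0,"gripper": 0.6},
  {"slide": [0,0,-0.4],"turn": 0,"gripper": 0.6},
  {"slide": [0,0,-0.5],"turn": 0,"gripper": 0.6},
])

```text
time_s: 21.05
tcp_pos: [0.5971, -0.1829, 0.2876]
eef_rot: [-180.0, 0.0, -3.6]
contact_force: [0.5, 0.1, 0.2]
gripper_width: 0.0523
gripper_force: 0.0
```

```bash
python3 plan.py .42,-.17,.285,-93.7 .403,-.3225,.285,-93.7; python3 - <<'E'
from h import *
from plant import optics
import cv2
for c in("side","top"):
    d=optics.capture(c);cv2.imwrite(f"pics/{c}7.png",d["img"][:,:,::-1])
a=cv2.imread("pics/side7.png")[180:360,300:430];b=cv2.imread("pics/top7.png")[180:250,240:420]
a=cv2.resize(a,None,fx=3,fy=3,interpolation=2);b=cv2.resize(b,None,fx=2.2,fy=2.2,interpolation=2)
o=np.zeros((540,390+396,3),np.uint8);o[:,:390]=a;o[:b.shape[0],390:390+b.shape[1]]=b
cv2.imwrite("pics/e7.png",o)
E
```

```text
t 21.05 [ 0.5971 -0.1829  0.2876] [-179.993     0.0026   -3.5969] F [0.5303 0.0683 0.2119] w 0.052291463445092334 0.0
.42,-.17,.285,-93.7 [-0.395, -0.004, 0.006] turn 0.334
    [-0.344, 0.194, 0.006] turn 0.334
    [-0.2, 0.34, 0.006] turn 0.334
.403,-.3225,.285,-93.7 [0.511, 0.024, -0.0] turn -0.0
    [0.511, 0.024, -0.0] turn -0.0
```

View pics/e7.png

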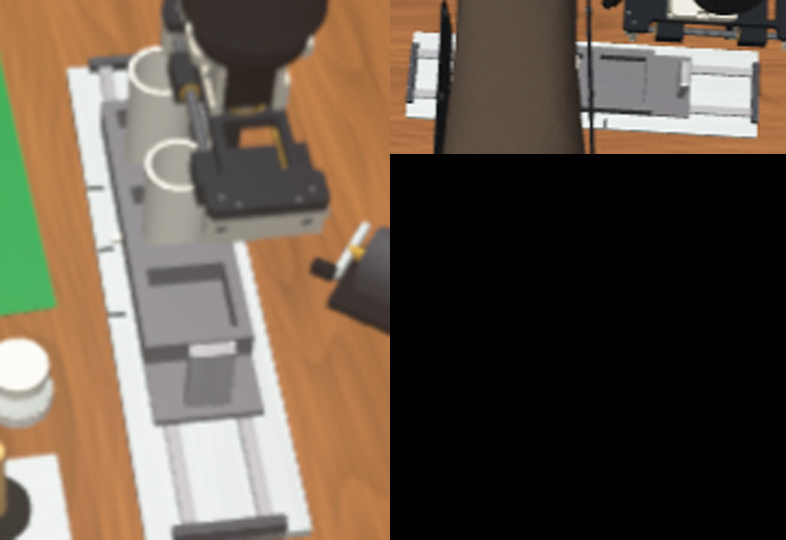

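Pointer is level with the middle mark (crop 118,241 vs 105,248, allowing for its height); both pots stand. On to the brush.

send_rows([
  {"slide": [-0.079,0,0],"turn": 0.067,"gripper": 0.8},
  {"slide": [-0.158,0,0],"turn": 0.134,"gripper": 0.8},
  {"slide": [-0.237,0,0],"turn": 0.2,"gripper": 0.8},
  {"slide": [-0.316,0,0],"turn": 0.267,"gripper": 0.8},
  {"slide": [-0.395,-0.004,0],"turn": 0.334,"gripper": 0.8},
])

```text
time_s: 21.57
tcp_pos: [0.5373, -0.1786, 0.2859]
eef_rot: [180.0, 0.1, -34.0]
contact_force: [0.4, -0.3, 1.0]
gripper_width: 0.0699
gripper_force: 0.0
```

send_rows([
  {"slide": [-0.069,0.039,0],"turn": 0.067,"gripper": 0.8},
  {"slide": [-0.138,0.078,0],"turn": 0.134,"gripper": 0.8},
  {"slide": [-0.206,0.116,0],"turn": 0.2,"gripper": 0.8},
  {"slide": [-0.275,0.155,0],"turn": 0.267,"gripper": 0.8},
  {"slide": [-0.344,0.194,0],"turn": 0.334,"gripper": 0.8},
])

```text
time_s: 21.98
tcp_pos: [0.4783, -0.1742, 0.286]
eef_rot: [180.0, 0.0, -64.0]
contact_force: [0.1, 0.1, -0.6]
gripper_width: 0.0708
gripper_force: 0.0
```

send_rows([
  {"slide": [-0.04,0.068,0],"turn": 0.067,"gripper": 0.8},
  {"slide": [-0.08,0.136,0],"turn": 0.134,"gripper": 0.8},
  {"slide": [-0.12,0.204,0],"turn": 0.2,"gripper": 0.8},
  {"slide": [-0.16,0.272,0],"turn": 0.267,"gripper": 0.8},
  {"slide": [-0.2,0.34,0],"turn": 0.334,"gripper": 0.8},
])

```text
time_s: 22.4
tcp_pos: [0.4192, -0.1699, 0.286]
eef_rot: [180.0, 0.0, -94.1]
contact_force: [0.3, 0.2, 0.4]
gripper_width: 0.0701
gripper_force: 0.0
```

send_rows([
  {"slide": [0.15,0.007,0],"turn": 0,"gripper": 0.8},
  {"slide": [0.35,0.017,0],"turn": 0,"gripper": 0.8},
  {"slide": [0.55,0.026,0],"turn": 0,"gripper": 0.8},
  {"slide": [0.75,0.036,0],"turn": 0,"gripper": 0.8},
  {"slide": [0.95,0.045,0],"turn": 0,"gripper": 0.8},
])

```text
time_s: 22.82
tcp_pos: [0.4035, -0.3128, 0.2863]
eef_rot: [180.0, 0.0, -93.8]
contact_force: [0.4, -0.1, 0.0]
gripper_width: 0.0701
gripper_force: 0.0
```

send_rows([
  {"slide": [0.04,0,0],"turn": 0,"gripper": 0.8},
  {"slide": [0.07,0.003,0],"turn": 0,"gripper": 0.8},
  {"slide": [0.07,0.003,0],"turn": 0,"gripper": 0.8},
  {"slide": [0.07,0.003,0],"turn": 0,"gripper": 0.8},
  {"slide": [0.07,0.003,0],"turn": 0,"gripper": 0.8},
])

```text
time_s: 23.23
tcp_pos: [0.4031, -0.3214, 0.2867]
eef_rot: [-180.0, 0.0, -93.7]
contact_force: [0.1, 0.2, 0.7]
gripper_width: 0.0699
gripper_force: 0.0
```

```bash
python3 plan.py .403,-.3225,.173,-93.7; python3 - <<'E'
from h import *
from plant import optics
import cv2
for c in("side","top"):
    d=optics.capture(c);cv2.imwrite(f"pics/{c}8.png",d["img"][:,:,::-1])
a=cv2.imread("pics/side8.png")[180:420,260:430];b=cv2.imread("pics/top8.png")[180:300,240:450]
a=cv2.resize(a,None,fx=2.5,fy=2.5,interpolation=2);b=cv2.resize(b,None,fx=1.7,fy=1.7,interpolation=2)
o=np.zeros((600,425+357,3),np.uint8);o[:,:425]=a;o[:b.shape[0],425:425+b.shape[1]]=b
cv2.imwrite("pics/e8.png",o)
E
```

```text
t 23.2333 [ 0.4031 -0.3214  0.2867] [-179.9893    0.0079  -93.7341] F [0.1239 0.2043 0.7054] w 0.0698817967667924 0.0
.403,-.3225,.173,-93.7 [0.007, -0.0, 0.758] turn -0.0
```

View pics/e8.png

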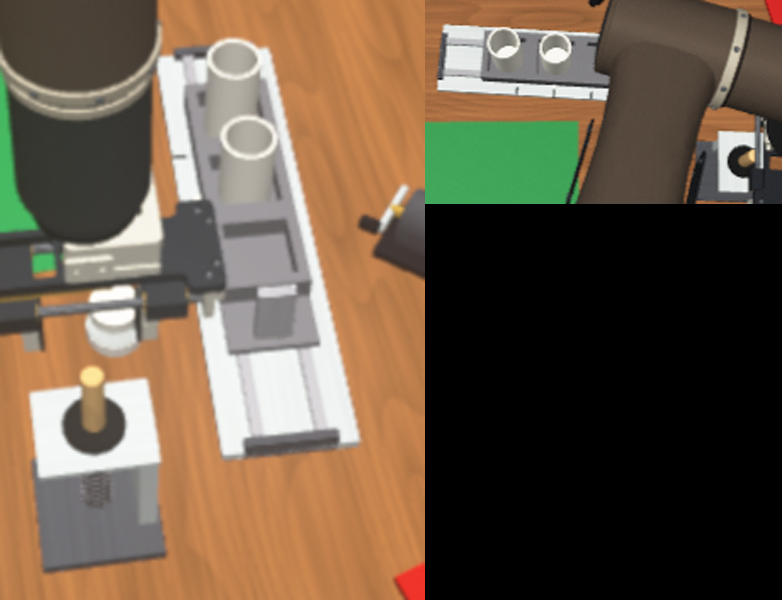

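Pots show at rims (353,204) and (359,235) in side coordinates; the brush is clear under the hand. I descend onto the handle and close.

send_rows([
  {"slide": [0.006,0,0.15],"turn": 0,"gripper": 0.8},
  {"slide": [0.006,0,0.3],"turn": 0,"gripper": 0.8},
  {"slide": [0.006,0,0.45],"turn": 0,"gripper": 0.8},
  {"slide": [0.006,0,0.6],"turn": 0,"gripper": 0.8},
  {"slide": [0.006,0,0.75],"turn": 0,"gripper": 0.8},
])

```text
time_s: 23.75
tcp_pos: [0.4032, -0.3224, 0.1736]
eef_rot: [-179.9, -0.0, -93.7]
contact_force: [0.6, -0.2, 0.0]
gripper_width: 0.0705
gripper_force: 0.0
```

send_rows([
  {"slide": [0,0,0],"turn": 0,"gripper": 0.8},
  {"slide": [0,0,0],"turn": 0,"gripper": 0.4},
  {"slide": [0,0,0],"turn": 0,"gripper": 0.4},
  {"slide": [0,0,0],"turn": 0,"gripper": 0.4},
  {"slide": [0,0,0],"turn": 0,"gripper": 0.1},
], newtons=35)

```text
time_s: 24.17
tcp_pos: [0.4038, -0.3234, 0.1757]
eef_rot: [-179.9, -0.0, -93.8]
contact_force: [-0.3, 0.2, 0.8]
gripper_width: 0.0493
gripper_force: 0.0
```

send_rows([
  {"slide": [0,0,0],"turn": 0,"gripper": 0.1},
  {"slide": [0,0,0],"turn": 0,"gripper": 0.1},
  {"slide": [0,0,0],"turn": 0,"gripper": 0.1},
  {"slide": [0,0,0],"turn": 0,"gripper": 0.1},
  {"slide": [0,0,0],"turn": 0,"gripper": 0.1},
])

```text
time_s: 24.58
tcp_pos: [0.403, -0.3232, 0.1743]
eef_rot: [-180.0, -0.0, -93.8]
contact_force: [0.4, 0.1, 1.9]
gripper_width: 0.0197
gripper_force: 35.0
```

```bash
python3 plan.py; python3 - <<'E'
from h import *
for z,p,q in((.14,(353.3,203.7),(286.7,208)),(.12,(359.2,235),(316,210.3))):print(atz("side",p,z),atz("top",q,z))
E
```

```text
t 24.5833 [ 0.403  -0.3232  0.1743] [-179.9895   -0.0044  -93.7864] F [0.3822 0.0565 1.9242] w 0.019663536411212025 34.999587535858154
[0.6137 0.0752 0.14  ] [0.6014 0.0765 0.14  ]
[ 0.6099 -0.013   0.12  ] [ 0.5997 -0.0089  0.12  ]
```

```bash
cat > rim.py <<'E'
import sys,cv2
from h import *
def proj(c,P):
    f,a,b=K[c];q=Ro.from_euler("xyz",A[c],degrees=True).inv().apply(P-O[c]);return np.c_[a+f*q[:,0]/q[:,2],b+f*q[:,1]/q[:,2]].astype(np.float32)
t=np.linspace(0,2*np.pi,72)
def rim(c,img,x0,y0,z,R=12):
    g=cv2.GaussianBlur(cv2.cvtColor(img,6).astype(np.float32),(0,0),.6);best=[]
    for dx in range(-R,R+1):
        for dy in range(-R,R+1):
            v=[]
            for r in(.026,.022,.0305):
                P=np.c_[x0+dx/1e3+r*np.cos(t),y0+dy/1e3+r*np.sin(t),0*t+z];m=proj(c,P)
                v.append(cv2.remap(g,m[:,:1],m[:,1:],1).mean())
            best.append((v[0]-.5*v[1]-.5*v[2],x0+dx/1e3,y0+dy/1e3))
    return np.round(max(best),4)
E
python3 - <<'E'
from rim import *
for c in("side","top"):
    i=cv2.imread(f"pics/{c}8.png");j=cv2.imread(f"pics/{c}1.png")
    print(c,"ref tall0",rim(c,j if c=="side" else cv2.imread("pics/top0.png"),.4437,.281,.11),"ref mid0",rim(c,cv2.imread(f"pics/{c}0.png"),.4578,.0583,.09))
    print(rim(c,i,.612,.078,.14),rim(c,i,.608,-.01,.12))
E
```

```text
side ref tall0 [28.797   0.4457  0.28  ] ref mid0 [34.5133  0.4588  0.0583]
[29.7702  0.614   0.077 ] [32.7021  0.61   -0.011 ]
top ref tall0 [44.9247  0.4427  0.283 ] ref mid0 [40.2376  0.4568  0.0593]
[41.8139  0.612   0.08  ] [36.8354  0.609  -0.009 ]
```

send_rows([
  {"slide": [0,0,-0.12],"turn": 0,"gripper": 0.1},
  {"slide": [0,0,-0.32],"turn": 0,"gripper": 0.1},
  {"slide": [0,0,-0.54],"turn": 0,"gripper": 0.1},
  {"slide": [0,0,-0.76],"turn": 0,"gripper": 0.1},
  {"slide": [0,0,-0.97],"turn": 0,"gripper": 0.1},
])

```text
time_s: 25.0
tcp_pos: [0.4026, -0.323, 0.3213]
eef_rot: [180.0, 0.0, -93.8]
contact_force: [0.7, 0.2, -1.4]
gripper_width: 0.0193
gripper_force: 35.0
```

send_rows([
  {"slide": [0,0,0],"turn": 0,"gripper": 0.1},
  {"slide": [0,0,0],"turn": 0,"gripper": 0.1},
  {"slide": [0,0,0],"turn": 0,"gripper": 0.1},
  {"slide": [0,0,0],"turn": 0,"gripper": 0.1},
  {"slide": [0,0,0],"turn": 0,"gripper": 0.1},
])

```text
time_s: 25.42
tcp_pos: [0.4024, -0.3229, 0.3184]
eef_rot: [179.9, 0.0, -93.8]
contact_force: [-0.1, -0.1, -0.6]
gripper_width: 0.0197
gripper_force: 35.0
```

```bash
python3 plan.py .613,.0785,.32,-93.8
```

```text
t 25.4167 [ 0.4024 -0.3229  0.3184] [179.8696   0.0426 -93.7871] F [-0.0824 -0.1457 -0.6173] w 0.019663096368226118 34.9994033575058
.613,.0785,.32,-93.8 [-0.921, -0.408, -0.004] turn 0.0
    [-0.921, -0.408, -0.004] turn 0.0
    [-0.921, -0.408, -0.004] turn 0.0
```

send_rows([
  {"slide": [-0.09,-0.04,0],"turn": 0,"gripper": 0.1},
  {"slide": [-0.22,-0.1,0],"turn": 0,"gripper": 0.1},
  {"slide": [-0.4,-0.18,0],"turn": 0,"gripper": 0.1},
  {"slide": [-0.6,-0.266,0],"turn": 0,"gripper": 0.1},
  {"slide": [-0.8,-0.354,0],"turn": 0,"gripper": 0.1},
])

```text
time_s: 25.83
tcp_pos: [0.4638, -0.2058, 0.3189]
eef_rot: [179.9, 0.0, -93.8]
contact_force: [1.1, -0.8, -1.3]
gripper_width: 0.0197
gripper_force: 35.0
```

send_rows([
  {"slide": [-0.2,-0.089,0],"turn": 0,"gripper": 0.1},
  {"slide": [-0.4,-0.177,0],"turn": 0,"gripper": 0.1},
  {"slide": [-0.6,-0.266,0],"turn": 0,"gripper": 0.1},
  {"slide": [-0.8,-0.354,0],"turn": 0,"gripper": 0.1},
  {"slide": [-1.0,-0.443,0],"turn": 0,"gripper": 0.1},
])

```text
time_s: 26.25
tcp_pos: [0.5402, -0.06, 0.3189]
eef_rot: [179.9, -0.0, -93.8]
contact_force: [0.4, 0.3, -1.0]
gripper_width: 0.0192
gripper_force: 35.0
```

send_rows([
  {"slide": [-0.2,-0.089,0],"turn": 0,"gripper": 0.1},
  {"slide": [-0.4,-0.177,0],"turn": 0,"gripper": 0.1},
  {"slide": [-0.6,-0.266,0],"turn": 0,"gripper": 0.1},
  {"slide": [-0.78,-0.345,0],"turn": 0,"gripper": 0.1},
  {"slide": [-0.92,-0.408,0],"turn": 0,"gripper": 0.1},
])

```text
time_s: 26.67
tcp_pos: [0.6107, 0.0742, 0.3182]
eef_rot: [179.9, -0.1, -93.7]
contact_force: [0.4, -0.0, -0.9]
gripper_width: 0.0194
gripper_force: 35.0
```

send_rows([
  {"slide": [-0.025,-0.01,0],"turn": 0,"gripper": 0.1},
  {"slide": [-0.043,-0.019,0],"turn": 0,"gripper": 0.1},
  {"slide": [-0.043,-0.019,0],"turn": 0,"gripper": 0.1},
  {"slide": [-0.043,-0.019,0],"turn": 0,"gripper": 0.1},
  {"slide": [-0.043,-0.019,0],"turn": 0,"gripper": 0.1},
])

```text
time_s: 27.08
tcp_pos: [0.6131, 0.0774, 0.3198]
eef_rot: [-180.0, -0.0, -93.8]
contact_force: [0.3, -1.1, -1.3]
gripper_width: 0.0192
gripper_force: 35.0
```

```bash
python3 plan.py .613,.0785,.1885,-93.8; python3 - <<'E'
from h import *
from plant import optics
import cv2
for c in("side","top"):
    d=optics.capture(c);cv2.imwrite(f"pics/{c}9.png",d["img"][:,:,::-1])
a=cv2.imread("pics/side9.png")[130:330,290:430];b=cv2.imread("pics/top9.png")[160:290,230:350]
a=cv2.resize(a,None,fx=3,fy=3,interpolation=2);b=cv2.resize(b,None,fx=3,fy=3,interpolation=2)
o=np.zeros((600,780,3),np.uint8);o[:,:420]=a;o[:b.shape[0],420:420+b.shape[1]]=b
cv2.imwrite("pics/e9.png",o)
E
```

```text
t 27.0833 [0.6131 0.0774 0.3198] [-179.9996   -0.0043  -93.8332] F [ 0.3143 -1.0516 -1.3168] w 0.01915939654941603 34.999237060546875
.613,.0785,.1885,-93.8 [-0.007, 0.001, 0.876] turn -0.0
```

View pics/e9.png

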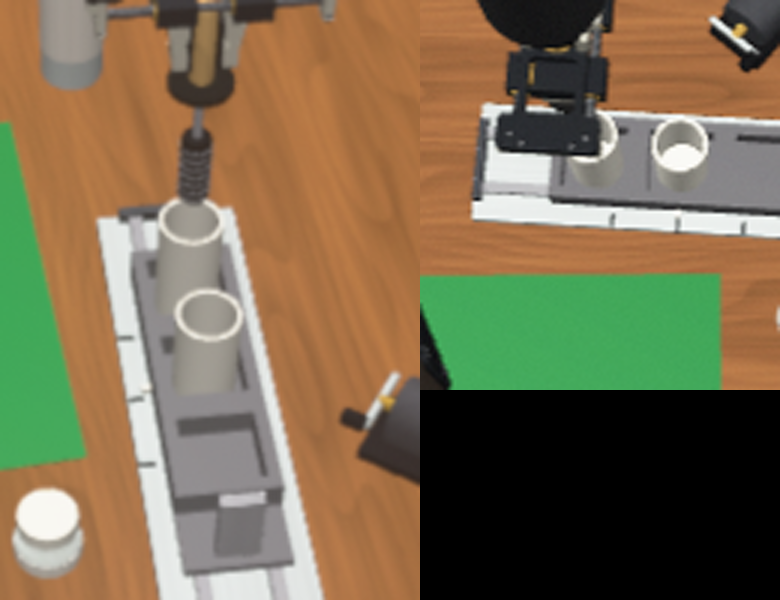

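Brush tip at (194,200 in the crop) is above the tall pot's mouth (190,220), brush straight. I descend.

send_rows([
  {"slide": [-0.005,0,0.17],"turn": 0,"gripper": 0.1},
  {"slide": [-0.005,0,0.35],"turn": 0,"gripper": 0.1},
  {"slide": [-0.005,0,0.53],"turn": 0,"gripper": 0.1},
  {"slide": [-0.005,0,0.7],"turn": 0,"gripper": 0.1},
  {"slide": [-0.005,0,0.82],"turn": 0,"gripper": 0.1},
])

```text
time_s: 27.6
tcp_pos: [0.6124, 0.0783, 0.1947]
eef_rot: [179.9, -0.0, -93.8]
contact_force: [0.1, -0.1, -0.3]
gripper_width: 0.0194
gripper_force: 35.0
```

send_rows([
  {"slide": [0,0,0.02],"turn": 0,"gripper": 0.1},
  {"slide": [0,0,0.05],"turn": 0,"gripper": 0.1},
  {"slide": [0,0,0.05],"turn": 0,"gripper": 0.1},
  {"slide": [0,0,0.05],"turn": 0,"gripper": 0.1},
  {"slide": [0,0,0.05],"turn": 0,"gripper": 0.1},
])

```text
time_s: 28.02
tcp_pos: [0.6143, 0.0792, 0.1908]
eef_rot: [-179.9, 0.1, -93.8]
contact_force: [-0.9, -0.8, -0.7]
gripper_width: 0.0197
gripper_force: 35.0
```

send_rows([
  {"slide": [0,0,0.01],"turn": 0,"gripper": 0.1},
  {"slide": [0,0,0.02],"turn": 0,"gripper": 0.1},
  {"slide": [0,0,0.026],"turn": 0,"gripper": 0.1},
  {"slide": [0,0,0.026],"turn": 0,"gripper": 0.1},
  {"slide": [0,0,0.026],"turn": 0,"gripper": 0.1},
])

```text
time_s: 28.43
tcp_pos: [0.6135, 0.0791, 0.1853]
eef_rot: [-180.0, -0.0, -93.8]
contact_force: [-0.2, -1.1, -2.2]
gripper_width: 0.0195
gripper_force: 35.0
```

send_rows([
  {"slide": [0,0,0.01],"turn": 0,"gripper": 0.1},
  {"slide": [0,0,0.01],"turn": 0,"gripper": 0.1},
  {"slide": [0,0,0.01],"turn": 0,"gripper": 0.1},
  {"slide": [0,0,0.01],"turn": 0,"gripper": 0.1},
  {"slide": [0,0,0.01],"turn": 0,"gripper": 0.1},
])

```text
time_s: 28.85
tcp_pos: [0.6139, 0.0791, 0.1853]
eef_rot: [-179.9, 0.0, -93.8]
contact_force: [-1.7, 0.4, 7.2]
gripper_width: 0.0194
gripper_force: 35.0
```

send_rows([
  {"slide": [0,0,-0.13],"turn": 0,"gripper": 0.1},
  {"slide": [0,0,-0.28],"turn": 0,"gripper": 0.1},
  {"slide": [0,0,-0.43],"turn": 0,"gripper": 0.1},
  {"slide": [0,0,-0.58],"turn": 0,"gripper": 0.1},
  {"slide": [0,0,-0.69],"turn": 0,"gripper": 0.1},
])

```text
time_s: 29.27
tcp_pos: [0.6139, 0.0791, 0.2895]
eef_rot: [-179.9, 0.0, -93.8]
contact_force: [0.5, 0.5, -0.8]
gripper_width: 0.0192
gripper_force: 35.0
```

send_rows([
  {"slide": [0,0,0],"turn": 0,"gripper": 0.1},
  {"slide": [0,0,0],"turn": 0,"gripper": 0.1},
  {"slide": [0,0,0],"turn": 0,"gripper": 0.1},
  {"slide": [0,0,0],"turn": 0,"gripper": 0.1},
  {"slide": [0,0,0],"turn": 0,"gripper": 0.1},
])

```text
time_s: 29.68
tcp_pos: [0.6131, 0.0789, 0.2861]
eef_rot: [179.9, -0.0, -93.8]
contact_force: [0.5, 0.4, -0.7]
gripper_width: 0.0195
gripper_force: 35.0
```

send_rows([
  {"slide": [0,0,0.13],"turn": 0,"gripper": 0.1},
  {"slide": [0,0,0.28],"turn": 0,"gripper": 0.1},
  {"slide": [0,0,0.43],"turn": 0,"gripper": 0.1},
  {"slide": [0,0,0.56],"turn": 0,"gripper": 0.1},
  {"slide": [0,0,0.64],"turn": 0,"gripper": 0.1},
])

```text
time_s: 30.1
tcp_pos: [0.6121, 0.0787, 0.1881]
eef_rot: [179.8, -0.1, -93.8]
contact_force: [0.2, 0.4, -1.6]
gripper_width: 0.0199
gripper_force: 35.0
```

send_rows([
  {"slide": [0,0,0.01],"turn": 0,"gripper": 0.1},
  {"slide": [0,0,0.025],"turn": 0,"gripper": 0.1},
  {"slide": [0,0,0.04],"turn": 0,"gripper": 0.1},
  {"slide": [0,0,0.048],"turn": 0,"gripper": 0.1},
  {"slide": [0,0,0.048],"turn": 0,"gripper": 0.1},
])

```text
time_s: 30.52
tcp_pos: [0.6141, 0.0792, 0.1853]
eef_rot: [-179.9, 0.0, -93.8]
contact_force: [-0.5, 0.2, 2.3]
gripper_width: 0.019
gripper_force: 35.0
```

send_rows([
  {"slide": [0,0,0],"turn": 0,"gripper": 0.1},
  {"slide": [0,0,0],"turn": 0,"gripper": 0.1},
  {"slide": [0,0,0],"turn": 0,"gripper": 0.1},
  {"slide": [0,0,0],"turn": 0,"gripper": 0.1},
  {"slide": [0,0,0],"turn": 0,"gripper": 0.1},
])

```text
time_s: 30.93
tcp_pos: [0.6142, 0.0792, 0.1853]
eef_rot: [-179.9, 0.0, -93.8]
contact_force: [0.2, 0.7, 5.9]
gripper_width: 0.0194
gripper_force: 35.0
```

send_rows([
  {"slide": [0,0,-0.16],"turn": 0,"gripper": 0.1},
  {"slide": [0,0,-0.34],"turn": 0,"gripper": 0.1},
  {"slide": [0,0,-0.53],"turn": 0,"gripper": 0.1},
  {"slide": [0,0,-0.72],"turn": 0,"gripper": 0.1},
  {"slide": [0,0,-0.88],"turn": 0,"gripper": 0.1},
])

```text
time_s: 31.35
tcp_pos: [0.6134, 0.0791, 0.3179]
eef_rot: [-180.0, 0.0, -93.8]
contact_force: [0.5, 0.6, -1.4]
gripper_width: 0.0194
gripper_force: 35.0
```

send_rows([
  {"slide": [0.05,0.002,0],"turn": 0,"gripper": 0.1},
  {"slide": [0.2,0.003,0],"turn": 0,"gripper": 0.1},
  {"slide": [0.36,0,0],"turn": 0,"gripper": 0.1},
  {"slide": [0.5,-0.005,0],"turn": 0,"gripper": 0.1},
  {"slide": [0.595,-0.007,0],"turn": 0,"gripper": 0.1},
])

```text
time_s: 31.77
tcp_pos: [0.6082, -0.0115, 0.3156]
eef_rot: [180.0, 0.0, -93.8]
contact_force: [0.5, 0.1, -0.8]
gripper_width: 0.0192
gripper_force: 35.0
```

send_rows([
  {"slide": [0,0,0],"turn": 0,"gripper": 0.1},
  {"slide": [0,0,0],"turn": 0,"gripper": 0.1},
  {"slide": [0,0,0],"turn": 0,"gripper": 0.1},
  {"slide": [0,0,0],"turn": 0,"gripper": 0.1},
  {"slide": [0,0,0],"turn": 0,"gripper": 0.1},
])

```text
time_s: 32.18
tcp_pos: [0.6087, -0.0093, 0.316]
eef_rot: [180.0, 0.0, -93.7]
contact_force: [-0.4, -0.3, -0.5]
gripper_width: 0.0192
gripper_force: 35.0
```

```bash
python3 plan.py .6095,-.01,.1885,-93.8; python3 - <<'E'
from plant import optics
from rim import *
for c in("side","top"):
    i=optics.capture(c)["img"][:,:,::-1].copy();cv2.imwrite(f"pics/{c}10.png",i)
    print(c,"tall",rim(c,i,.613,.0785,.14),"mid",rim(c,i,.6095,-.01,.12))
E
```

```text
t 32.1833 [ 0.6087 -0.0093  0.316 ] [179.9901   0.0036 -93.7349] F [-0.4262 -0.2528 -0.5455] w 0.019234758620408524 34.99926567077637
.6095,-.01,.1885,-93.8 [0.004, -0.005, 0.85] turn 0.001
side tall [19.8553  0.614   0.0775] mid [33.7443  0.6105 -0.011 ]
top tall [33.2058  0.612   0.0795] mid [ 9.7865  0.6095 -0.007 ]
```

send_rows([
  {"slide": [0.003,-0.006,0.17],"turn": 0,"gripper": 0.1},
  {"slide": [0.003,-0.006,0.35],"turn": 0,"gripper": 0.1},
  {"slide": [0.003,-0.006,0.53],"turn": 0,"gripper": 0.1},
  {"slide": [0.003,-0.006,0.7],"turn": 0,"gripper": 0.1},
  {"slide": [0.003,-0.006,0.82],"turn": 0,"gripper": 0.1},
])

```text
time_s: 32.7
tcp_pos: [0.6085, -0.0103, 0.1906]
eef_rot: [179.9, -0.0, -93.8]
contact_force: [-0.1, 0.4, -1.4]
gripper_width: 0.0194
gripper_force: 35.0
```

send_rows([
  {"slide": [0,0,0.01],"turn": 0,"gripper": 0.1},
  {"slide": [0,0,0.025],"turn": 0,"gripper": 0.1},
  {"slide": [0,0,0.025],"turn": 0,"gripper": 0.1},
  {"slide": [0,0,0.025],"turn": 0,"gripper": 0.1},
  {"slide": [0,0,0.025],"turn": 0,"gripper": 0.1},
])

```text
time_s: 33.12
tcp_pos: [0.6103, -0.0104, 0.1909]
eef_rot: [-179.9, 0.0, -93.8]
contact_force: [-0.1, 0.5, -1.2]
gripper_width: 0.0194
gripper_force: 35.0
```

send_rows([
  {"slide": [0,0,0.01],"turn": 0,"gripper": 0.1},
  {"slide": [0,0,0.02],"turn": 0,"gripper": 0.1},
  {"slide": [0,0,0.02],"turn": 0,"gripper": 0.1},
  {"slide": [0,0,0.02],"turn": 0,"gripper": 0.1},
  {"slide": [0,0,0.02],"turn": 0,"gripper": 0.1},
])

```text
time_s: 33.53
tcp_pos: [0.6095, -0.0106, 0.1864]
eef_rot: [-180.0, -0.0, -93.8]
contact_force: [0.4, 1.1, -0.7]
gripper_width: 0.0197
gripper_force: 35.0
```

send_rows([
  {"slide": [0,0,0.008],"turn": 0,"gripper": 0.1},
  {"slide": [0,0,0.014],"turn": 0,"gripper": 0.1},
  {"slide": [0,0,0.014],"turn": 0,"gripper": 0.1},
  {"slide": [0,0,0.014],"turn": 0,"gripper": 0.1},
  {"slide": [0,0,0.014],"turn": 0,"gripper": 0.1},
])

```text
time_s: 33.95
tcp_pos: [0.61, -0.0107, 0.1853]
eef_rot: [-179.9, -0.0, -93.8]
contact_force: [-2.1, -0.2, 5.5]
gripper_width: 0.0198
gripper_force: 35.0
```

send_rows([
  {"slide": [0,0,0],"turn": 0,"gripper": 0.1},
  {"slide": [0,0,0],"turn": 0,"gripper": 0.1},
  {"slide": [0,0,0],"turn": 0,"gripper": 0.1},
  {"slide": [0,0,0],"turn": 0,"gripper": 0.1},
  {"slide": [0,0,0],"turn": 0,"gripper": 0.1},
])

```text
time_s: 34.37
tcp_pos: [0.61, -0.0106, 0.1853]
eef_rot: [-179.9, -0.0, -93.8]
contact_force: [-0.7, 0.6, 5.6]
gripper_width: 0.0196
gripper_force: 35.0
```

send_rows([
  {"slide": [0,0,-0.11],"turn": 0,"gripper": 0.1},
  {"slide": [0,0,-0.23],"turn": 0,"gripper": 0.1},
  {"slide": [0,0,-0.35],"turn": 0,"gripper": 0.1},
  {"slide": [0,0,-0.46],"turn": 0,"gripper": 0.1},
  {"slide": [0,0,-0.555],"turn": 0,"gripper": 0.1},
])

```text
time_s: 34.78
tcp_pos: [0.6097, -0.0106, 0.2687]
eef_rot: [-180.0, 0.0, -93.8]
contact_force: [-0.2, 1.1, -0.7]
gripper_width: 0.0196
gripper_force: 35.0
```

send_rows([
  {"slide": [0,0,0],"turn": 0,"gripper": 0.1},
  {"slide": [0,0,0],"turn": 0,"gripper": 0.1},
  {"slide": [0,0,0],"turn": 0,"gripper": 0.1},
  {"slide": [0,0,0],"turn": 0,"gripper": 0.1},
  {"slide": [0,0,0],"turn": 0,"gripper": 0.1},
])

```text
time_s: 35.2
tcp_pos: [0.6091, -0.0106, 0.2664]
eef_rot: [179.9, -0.0, -93.8]
contact_force: [0.4, -0.3, -1.2]
gripper_width: 0.0194
gripper_force: 35.0
```

send_rows([
  {"slide": [0,0,0.11],"turn": 0,"gripper": 0.1},
  {"slide": [0,0,0.23],"turn": 0,"gripper": 0.1},
  {"slide": [0,0,0.35],"turn": 0,"gripper": 0.1},
  {"slide": [0,0,0.45],"turn": 0,"gripper": 0.1},
  {"slide": [0,0,0.51],"turn": 0,"gripper": 0.1},
])

```text
time_s: 35.62
tcp_pos: [0.6084, -0.0108, 0.1885]
eef_rot: [179.8, -0.0, -93.8]
contact_force: [-0.9, 0.8, -0.8]
gripper_width: 0.0197
gripper_force: 35.0
```

send_rows([
  {"slide": [0,0,0.01],"turn": 0,"gripper": 0.1},
  {"slide": [0,0,0.025],"turn": 0,"gripper": 0.1},
  {"slide": [0,0,0.038],"turn": 0,"gripper": 0.1},
  {"slide": [0,0,0.046],"turn": 0,"gripper": 0.1},
  {"slide": [0,0,0.046],"turn": 0,"gripper": 0.1},
])

```text
time_s: 36.03
tcp_pos: [0.6102, -0.0105, 0.1853]
eef_rot: [-179.9, 0.0, -93.8]
contact_force: [-0.9, -0.4, 1.9]
gripper_width: 0.0196
gripper_force: 35.0
```

send_rows([
  {"slide": [0,0,0],"turn": 0,"gripper": 0.1},
  {"slide": [0,0,0],"turn": 0,"gripper": 0.1},
  {"slide": [0,0,0],"turn": 0,"gripper": 0.1},
  {"slide": [0,0,0],"turn": 0,"gripper": 0.1},
  {"slide": [0,0,0],"turn": 0,"gripper": 0.1},
])

```text
time_s: 36.45
tcp_pos: [0.6102, -0.0106, 0.1853]
eef_rot: [-179.9, 0.0, -93.8]
contact_force: [-0.2, 0.3, 5.6]
gripper_width: 0.0196
gripper_force: 35.0
```

send_rows([
  {"slide": [0,0,-0.16],"turn": 0,"gripper": 0.1},
  {"slide": [0,0,-0.34],"turn": 0,"gripper": 0.1},
  {"slide": [0,0,-0.53],"turn": 0,"gripper": 0.1},
  {"slide": [0,0,-0.74],"turn": 0,"gripper": 0.1},
  {"slide": [0,0,-0.92],"turn": 0,"gripper": 0.1},
])

```text
time_s: 36.87
tcp_pos: [0.6094, -0.0106, 0.3239]
eef_rot: [-180.0, 0.0, -93.8]
contact_force: [0.3, -0.0, 0.4]
gripper_width: 0.0193
gripper_force: 35.0
```

```bash
python3 plan.py .403,-.3232,.322,-93.8
```

```text
t 36.8667 [ 0.6094 -0.0106  0.3239] [-179.9788    0.0129  -93.7822] F [ 0.2783 -0.0069  0.439 ] w 0.019334130281670733 34.99942660331726
.403,-.3232,.322,-93.8 [0.723, 0.412, 0.004] turn 0.0
    [0.723, 0.412, 0.004] turn 0.0
    [0.724, 0.412, 0.004] turn 0.0
```

send_rows([
  {"slide": [0.1,0.057,0],"turn": 0,"gripper": 0.1},
  {"slide": [0.24,0.137,0],"turn": 0,"gripper": 0.1},
  {"slide": [0.4,0.228,0],"turn": 0,"gripper": 0.1},
  {"slide": [0.56,0.319,0],"turn": 0,"gripper": 0.1},
  {"slide": [0.723,0.412,0],"turn": 0,"gripper": 0.1},
])

```text
time_s: 37.28
tcp_pos: [0.5396, -0.1154, 0.3216]
eef_rot: [180.0, 0.0, -93.8]
contact_force: [0.4, -1.3, -0.9]
gripper_width: 0.0196
gripper_force: 35.0
```

send_rows([
  {"slide": [0.15,0.085,0],"turn": 0,"gripper": 0.1},
  {"slide": [0.3,0.17,0],"turn": 0,"gripper": 0.1},
  {"slide": [0.44,0.25,0],"turn": 0,"gripper": 0.1},
  {"slide": [0.58,0.33,0],"turn": 0,"gripper": 0.1},
  {"slide": [0.723,0.412,0],"turn": 0,"gripper": 0.1},
])

```text
time_s: 37.7
tcp_pos: [0.4708, -0.2196, 0.3217]
eef_rot: [180.0, 0.0, -93.8]
contact_force: [-0.9, -0.5, -1.1]
gripper_width: 0.0193
gripper_force: 35.0
```

send_rows([
  {"slide": [0.15,0.085,0],"turn": 0,"gripper": 0.1},
  {"slide": [0.3,0.17,0],"turn": 0,"gripper": 0.1},
  {"slide": [0.45,0.256,0],"turn": 0,"gripper": 0.1},
  {"slide": [0.6,0.342,0],"turn": 0,"gripper": 0.1},
  {"slide": [0.723,0.412,0],"turn": 0,"gripper": 0.1},
])

```text
time_s: 38.12
tcp_pos: [0.4017, -0.324, 0.3217]
eef_rot: [180.0, 0.0, -93.8]
contact_force: [-0.5, 0.0, -0.6]
gripper_width: 0.0195
gripper_force: 35.0
```

send_rows([
  {"slide": [0,0,0],"turn": 0,"gripper": 0.1},
  {"slide": [0,0,0],"turn": 0,"gripper": 0.1},
  {"slide": [0,0,0],"turn": 0,"gripper": 0.1},
  {"slide": [0,0,0],"turn": 0,"gripper": 0.1},
  {"slide": [0,0,0],"turn": 0,"gripper": 0.1},
])

```text
time_s: 38.53
tcp_pos: [0.4035, -0.3224, 0.322]
eef_rot: [180.0, 0.0, -93.7]
contact_force: [1.0, 0.0, -1.3]
gripper_width: 0.0194
gripper_force: 35.0
```

```bash
python3 plan.py .403,-.3232,.1755,-93.8; python3 - <<'E'
from plant import optics
from rim import *
for c in("side","top"):
    i=optics.capture(c)["img"][:,:,::-1].copy();cv2.imwrite(f"pics/{c}11.png",i)
    print(c,"tall",rim(c,i,.613,.0785,.14),"mid",rim(c,i,.6095,-.01,.12))
i=cv2.imread("pics/side11.png")[230:430,220:380];cv2.imwrite("pics/e11.png",cv2.resize(i,None,fx=3,fy=3,interpolation=2))
E
```

```text
t 38.5333 [ 0.4035 -0.3224  0.322 ] [179.9979   0.0089 -93.7273] F [ 0.9849  0.0234 -1.2716] w 0.01942472316385413 34.999549984931946
.403,-.3232,.1755,-93.8 [0.003, 0.001, 0.488] turn 0.0
    [0.003, 0.001, 0.488] turn 0.0
side tall [30.1537  0.614   0.0775] mid [34.7964  0.6065 -0.005 ]
top tall [41.5772  0.612   0.0795] mid [33.8372  0.6035 -0.002 ]
```

View pics/e11.png

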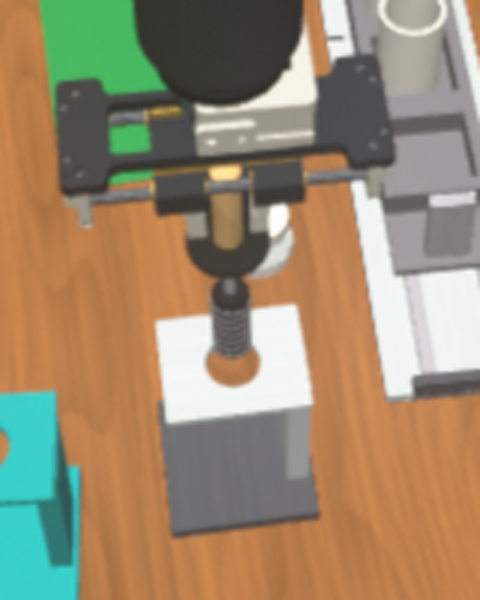

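The brush tip (232,350) is above the empty hole (233,362), brush straight; mid pot shifted ~7 mm inside its nest but stands. I lower the brush.

send_rows([
  {"slide": [0.003,0.001,0.1],"turn": 0,"gripper": 0.1},
  {"slide": [0.003,0.001,0.22],"turn": 0,"gripper": 0.1},
  {"slide": [0.003,0.001,0.34],"turn": 0,"gripper": 0.1},
  {"slide": [0.003,0.001,0.46],"turn": 0,"gripper": 0.1},
  {"slide": [0.003,0.001,0.56],"turn": 0,"gripper": 0.1},
])

```text
time_s: 39.05
tcp_pos: [0.4029, -0.3228, 0.2369]
eef_rot: [180.0, 0.0, -93.7]
contact_force: [0.3, 0.9, -1.4]
gripper_width: 0.0192
gripper_force: 35.0
```

send_rows([
  {"slide": [0,0,0.1],"turn": 0,"gripper": 0.1},
  {"slide": [0,0,0.2],"turn": 0,"gripper": 0.1},
  {"slide": [0,0,0.28],"turn": 0,"gripper": 0.1},
  {"slide": [0,0,0.34],"turn": 0,"gripper": 0.1},
  {"slide": [0,0,0.38],"turn": 0,"gripper": 0.1},
])

```text
time_s: 39.47
tcp_pos: [0.4028, -0.323, 0.1801]
eef_rot: [179.9, 0.0, -93.8]
contact_force: [-0.3, 0.5, -1.4]
gripper_width: 0.0194
gripper_force: 35.0
```

send_rows([
  {"slide": [0,0,0.01],"turn": 0,"gripper": 0.1},
  {"slide": [0,0,0.02],"turn": 0,"gripper": 0.1},
  {"slide": [0,0,0.03],"turn": 0,"gripper": 0.1},
  {"slide": [0,0,0.03],"turn": 0,"gripper": 0.1},
  {"slide": [0,0,0.03],"turn": 0,"gripper": 0.1},
])

```text
time_s: 39.88
tcp_pos: [0.4032, -0.3235, 0.1771]
eef_rot: [-180.0, -0.0, -93.8]
contact_force: [0.6, 0.6, -1.2]
gripper_width: 0.0194
gripper_force: 35.0
```

send_rows([
  {"slide": [0,0,0],"turn": 0,"gripper": 0.1},
  {"slide": [0,0,0],"turn": 0,"gripper": 0.1},
  {"slide": [0,0,0],"turn": 0,"gripper": 0.1},
  {"slide": [0,0,0],"turn": 0,"gripper": 0.1},
  {"slide": [0,0,0],"turn": 0,"gripper": 0.1},
])

```text
time_s: 40.3
tcp_pos: [0.4029, -0.3234, 0.1767]
eef_rot: [-180.0, -0.0, -93.8]
contact_force: [0.2, 0.7, -0.7]
gripper_width: 0.0194
gripper_force: 35.0
```

Lower the last 2.4 mm, then open the fingers gently.

send_rows([
  {"slide": [0,0,0.006],"turn": 0,"gripper": 0.1},
  {"slide": [0,0,0.012],"turn": 0,"gripper": 0.1},
  {"slide": [0,0,0.016],"turn": 0,"gripper": 0.1},
  {"slide": [0,0,0.016],"turn": 0,"gripper": 0.1},
  {"slide": [0,0,0.016],"turn": 0,"gripper": 0.1},
])

```text
time_s: 40.72
tcp_pos: [0.4029, -0.3234, 0.1743]
eef_rot: [180.0, -0.0, -93.8]
contact_force: [-0.5, 0.7, 1.1]
gripper_width: 0.0196
gripper_force: 35.0
```

send_rows([
  {"slide": [0,0,0],"turn": 0,"gripper": 0.3},
  {"slide": [0,0,0],"turn": 0,"gripper": 0.5},
  {"slide": [0,0,0],"turn": 0,"gripper": 0.8},
  {"slide": [0,0,0],"turn": 0,"gripper": 0.8},
  {"slide": [0,0,0],"turn": 0,"gripper": 0.8},
])

```text
time_s: 41.13
tcp_pos: [0.4029, -0.3234, 0.1742]
eef_rot: [-180.0, -0.0, -93.8]
contact_force: [-0.4, -0.0, -0.1]
gripper_width: 0.0473
gripper_force: 0.0
```

send_rows([
  {"slide": [0,0,0],"turn": 0,"gripper": 0.8},
  {"slide": [0,0,-0.1],"turn": 0,"gripper": 0.8},
  {"slide": [0,0,-0.25],"turn": 0,"gripper": 0.8},
  {"slide": [0,0,-0.45],"turn": 0,"gripper": 0.8},
  {"slide": [0,0,-0.65],"turn": 0,"gripper": 0.8},
])

```text
time_s: 41.55
tcp_pos: [0.4024, -0.3233, 0.2724]
eef_rot: [179.9, 0.0, -93.8]
contact_force: [1.6, -0.7, 0.1]
gripper_width: 0.0697
gripper_force: 0.0
```

send_rows([
  {"slide": [0,0,-0.05],"turn": 0,"gripper": 0.8},
  {"slide": [0,0,-0.1],"turn": 0,"gripper": 0.8},
  {"slide": [0,0,-0.1],"turn": 0,"gripper": 0.8},
  {"slide": [0,0,-0.1],"turn": 0,"gripper": 0.8},
  {"slide": [0,0,-0.1],"turn": 0,"gripper": 0.8},
])

```text
time_s: 41.97
tcp_pos: [0.4024, -0.323, 0.2853]
eef_rot: [179.9, 0.1, -93.8]
contact_force: [-0.9, -0.4, -0.2]
gripper_width: 0.0703
gripper_force: 0.0
```

```bash
python3 plan.py .46,-.17,.285,-93.7 .5975,-.1835,.285,-3.6; python3 - <<'E'
from plant import optics
from rim import *
for c in("side","top"):
    i=optics.capture(c)["img"][:,:,::-1].copy();cv2.imwrite(f"pics/{c}12.png",i)
    j=cv2.imread(f"pics/{c}0.png") # compare the stand region with the start
    if c=="side":
        d=cv2.absdiff(i[325:410,270:325],j[325:410,270:325]).max(2);print("stand diff",(d>40).sum(),d.mean())
        d=cv2.absdiff(i,j).max(2);print("by rows",[(int(d[r:r+10,270:325].mean())) for r in range(320,410,10)])
    print(c,"tall",rim(c,i,.613,.0785,.14),"mid",rim(c,i,.606,-.004,.12))
E
```

```text
t 41.9667 [ 0.4024 -0.323   0.2853] [179.886    0.0534 -93.7875] F [-0.8682 -0.4253 -0.2026] w 0.07027894119948151 0.0
.46,-.17,.285,-93.7 [-0.522, -0.158, 0.001] turn -0.0
    [-0.522, -0.158, 0.001] turn -0.0
.5975,-.1835,.285,-3.6 [0.01, -0.307, -0.0] turn -0.334
    [0.162, -0.261, -0.0] turn -0.334
    [0.271, -0.144, -0.0] turn -0.334
stand diff 21 16.876363636363635
by rows [21, 19, 16, 14, 16, 16, 15, 15, 16]
side tall [30.0569  0.614   0.0775] mid [34.5285  0.606  -0.005 ]
top tall [41.5434  0.612   0.0795] mid [34.296  0.604 -0.003]
```

Brush hangs as at the start. Back to the tab.

send_rows([
  {"slide": [-0.2,-0.06,0],"turn": 0,"gripper": 1},
  {"slide": [-0.4,-0.12,0],"turn": 0,"gripper": 1},
  {"slide": [-0.6,-0.18,0],"turn": 0,"gripper": 1},
  {"slide": [-0.8,-0.24,0],"turn": 0,"gripper": 1},
  {"slide": [-1.0,-0.303,0],"turn": 0,"gripper": 1},
])

```text
time_s: 42.48
tcp_pos: [0.458, -0.1754, 0.286]
eef_rot: [179.9, -0.0, -93.8]
contact_force: [0.0, 0.6, 0.4]
gripper_width: 0.0872
gripper_force: 0.0
```

send_rows([
  {"slide": [-0.03,-0.06,0],"turn": -0.067,"gripper": 1},
  {"slide": [-0.036,-0.12,0],"turn": -0.134,"gripper": 1},
  {"slide": [-0.036,-0.18,0],"turn": -0.2,"gripper": 1},
  {"slide": [-0.036,-0.25,0],"turn": -0.267,"gripper": 1},
  {"slide": [-0.034,-0.32,0],"turn": -0.334,"gripper": 1},
])

```text
time_s: 42.9
tcp_pos: [0.5066, -0.1745, 0.2859]
eef_rot: [179.9, 0.0, -63.4]
contact_force: [0.0, -0.1, -0.9]
gripper_width: 0.0877
gripper_force: 0.0
```

send_rows([
  {"slide": [0.032,-0.052,0],"turn": -0.067,"gripper": 1},
  {"slide": [0.065,-0.104,0],"turn": -0.134,"gripper": 1},
  {"slide": [0.097,-0.157,0],"turn": -0.2,"gripper": 1},
  {"slide": [0.13,-0.209,0],"turn": -0.267,"gripper": 1},
  {"slide": [0.162,-0.261,0],"turn": -0.334,"gripper": 1},
])

```text
time_s: 43.32
tcp_pos: [0.5524, -0.1793, 0.2856]
eef_rot: [179.9, 0.1, -33.4]
contact_force: [0.1, -0.1, 0.1]
gripper_width: 0.0879
gripper_force: 0.0
```

send_rows([
  {"slide": [0.054,-0.029,0],"turn": -0.067,"gripper": 1},
  {"slide": [0.108,-0.058,0],"turn": -0.134,"gripper": 1},
  {"slide": [0.163,-0.086,0],"turn": -0.2,"gripper": 1},
  {"slide": [0.217,-0.115,0],"turn": -0.267,"gripper": 1},
  {"slide": [0.271,-0.144,0],"turn": -0.334,"gripper": 1},
])

```text
time_s: 43.73
tcp_pos: [0.5983, -0.1839, 0.2856]
eef_rot: [180.0, 0.1, -3.3]
contact_force: [0.1, 0.3, 0.6]
gripper_width: 0.0875
gripper_force: 0.0
```

send_rows([
  {"slide": [0,0,0],"turn": 0,"gripper": 1},
  {"slide": [0,0,0],"turn": 0,"gripper": 1},
  {"slide": [0,0,0],"turn": 0,"gripper": 1},
  {"slide": [0,0,0],"turn": 0,"gripper": 1},
  {"slide": [0,0,0],"turn": 0,"gripper": 1},
])

```text
time_s: 44.15
tcp_pos: [0.5977, -0.1838, 0.2869]
eef_rot: [-180.0, -0.0, -3.7]
contact_force: [1.3, -0.7, -0.6]
gripper_width: 0.0878
gripper_force: 0.0
```

```bash
python3 plan.py .5973,-.1835,.063,-3.6; python3 - <<'E'
from plant import optics
from rim import *
for c in("side","top"):
    i=optics.capture(c)["img"][:,:,::-1].copy();cv2.imwrite(f"pics/{c}13.png",i)
    print(c,"tall",rim(c,i,.613,.0785,.14),"mid",rim(c,i,.606,-.004,.12))
E
```

```text
t 44.15 [ 0.5977 -0.1838  0.2869] [-179.9996   -0.0141   -3.6919] F [ 1.2911 -0.7383 -0.5569] w 0.0877694776487578 0.0
.5973,-.1835,.063,-3.6 [-0.001, -0.001, 0.746] turn -0.001
    [-0.001, -0.001, 0.746] turn -0.001
side tall [21.2745  0.614   0.0775] mid [25.6118  0.606  -0.004 ]
top tall [0.263  0.62   0.0705] mid [ 2.7651  0.594  -0.016 ]
```

send_rows([
  {"slide": [0,0,0.2],"turn": 0,"gripper": 1},
  {"slide": [0,0,0.4],"turn": 0,"gripper": 1},
  {"slide": [0,0,0.6],"turn": 0,"gripper": 1},
  {"slide": [0,0,0.75],"turn": 0,"gripper": 1},
  {"slide": [0,0,0.9],"turn": 0,"gripper": 1},
])

```text
time_s: 44.67
tcp_pos: [0.5975, -0.1838, 0.1505]
eef_rot: [-180.0, 0.0, -3.6]
contact_force: [0.8, 0.7, -0.2]
gripper_width: 0.0876
gripper_force: 0.0
```

send_rows([
  {"slide": [0,0,0.12],"turn": 0,"gripper": 1},
  {"slide": [0,0,0.26],"turn": 0,"gripper": 1},
  {"slide": [0,0,0.4],"turn": 0,"gripper": 1},
  {"slide": [0,0,0.52],"turn": 0,"gripper": 1},
  {"slide": [0,0,0.59],"turn": 0,"gripper": 1},
])

```text
time_s: 45.08
tcp_pos: [0.5969, -0.1837, 0.0612]
eef_rot: [-180.0, 0.1, -3.6]
contact_force: [-0.0, -0.3, 0.3]
gripper_width: 0.0876
gripper_force: 0.0
```

send_rows([
  {"slide": [0,0,0],"turn": 0,"gripper": 0.5},
  {"slide": [0,0,0],"turn": 0,"gripper": 0.5},
  {"slide": [0,0,0],"turn": 0,"gripper": 0.5},
  {"slide": [0,0,0],"turn": 0,"gripper": 0.05},
  {"slide": [0,0,0],"turn": 0,"gripper": 0.05},
], newtons=30)

```text
time_s: 45.5
tcp_pos: [0.5988, -0.1839, 0.0645]
eef_rot: [-180.0, -0.1, -3.6]
contact_force: [0.0, 0.2, 0.6]
gripper_width: 0.0598
gripper_force: 0.0
```

send_rows([
  {"slide": [0,0,0],"turn": 0,"gripper": 0.05},
  {"slide": [0,0,0],"turn": 0,"gripper": 0.05},
  {"slide": [0,0,0],"turn": 0,"gripper": 0.05},
  {"slide": [0,0,0],"turn": 0,"gripper": 0.05},
  {"slide": [0,0,0],"turn": 0,"gripper": 0.05},
])

```text
time_s: 45.92
tcp_pos: [0.5981, -0.1838, 0.0633]
eef_rot: [180.0, -0.0, -3.6]
contact_force: [0.9, -0.8, -0.8]
gripper_width: 0.0265
gripper_force: 0.0
```

send_rows([
  {"slide": [0,0,0],"turn": 0,"gripper": 0.05},
  {"slide": [0,0,0],"turn": 0,"gripper": 0.05},
  {"slide": [0,0,0],"turn": 0,"gripper": 0.05},
  {"slide": [0,0,0],"turn": 0,"gripper": 0.05},
  {"slide": [0,0,0],"turn": 0,"gripper": 0.05},
])

```text
time_s: 46.33
tcp_pos: [0.598, -0.1837, 0.0631]
eef_rot: [-180.0, 0.0, -3.6]
contact_force: [-0.3, 1.9, -0.4]
gripper_width: 0.0118
gripper_force: 30.0
```

send_rows([
  {"slide": [0,-0.02,0],"turn": 0,"gripper": 0.05},
  {"slide": [0,-0.05,0],"turn": 0,"gripper": 0.05},
  {"slide": [0,-0.1,0],"turn": 0,"gripper": 0.05},
  {"slide": [0,-0.15,0],"turn": 0,"gripper": 0.05},
  {"slide": [0,-0.2,0],"turn": 0,"gripper": 0.05},
], newtons=40)

```text
time_s: 46.75
tcp_pos: [0.6, -0.1538, 0.0632]
eef_rot: [180.0, -0.0, -3.6]
contact_force: [1.0, -1.2, -0.9]
gripper_width: 0.0116
gripper_force: 40.0
```

send_rows([
  {"slide": [0,-0.05,0],"turn": 0,"gripper": 0.05},
  {"slide": [0,-0.1,0],"turn": 0,"gripper": 0.05},
  {"slide": [0,-0.15,0],"turn": 0,"gripper": 0.05},
  {"slide": [0,-0.19,0],"turn": 0,"gripper": 0.05},
  {"slide": [0,-0.22,0],"turn": 0,"gripper": 0.05},
])

```text
time_s: 47.17
tcp_pos: [0.6022, -0.1199, 0.0632]
eef_rot: [-180.0, -0.0, -3.6]
contact_force: [1.8, -2.1, -2.1]
gripper_width: 0.0114
gripper_force: 40.0
```

send_rows([
  {"slide": [0,-0.01,0],"turn": 0,"gripper": 0.05},
  {"slide": [0,-0.02,0],"turn": 0,"gripper": 0.05},
  {"slide": [0,-0.03,0],"turn": 0,"gripper": 0.05},
  {"slide": [0,-0.03,0],"turn": 0,"gripper": 0.05},
  {"slide": [0,-0.03,0],"turn": 0,"gripper": 0.05},
])

```text
time_s: 47.58
tcp_pos: [0.6024, -0.1162, 0.0632]
eef_rot: [-180.0, -0.0, -3.6]
contact_force: [1.7, 2.3, -2.9]
gripper_width: 0.0117
gripper_force: 40.0
```

send_rows([
  {"slide": [0,-0.008,0],"turn": 0,"gripper": 0.05},
  {"slide": [0,-0.014,0],"turn": 0,"gripper": 0.05},
  {"slide": [0,-0.014,0],"turn": 0,"gripper": 0.05},
  {"slide": [0,-0.014,0],"turn": 0,"gripper": 0.05},
  {"slide": [0,-0.014,0],"turn": 0,"gripper": 0.05},
])

```text
time_s: 48.0
tcp_pos: [0.6026, -0.1145, 0.0632]
eef_rot: [180.0, -0.0, -3.6]
contact_force: [3.4, -1.9, -4.2]
gripper_width: 0.0119
gripper_force: 40.0
```

send_rows([
  {"slide": [0,-0.006,0],"turn": 0,"gripper": 0.05},
  {"slide": [0,-0.01,0],"turn": 0,"gripper": 0.05},
  {"slide": [0,-0.01,0],"turn": 0,"gripper": 0.05},
  {"slide": [0,-0.01,0],"turn": 0,"gripper": 0.05},
  {"slide": [0,-0.01,0],"turn": 0,"gripper": 0.05},
])

```text
time_s: 48.42
tcp_pos: [0.6026, -0.1136, 0.0632]
eef_rot: [180.0, -0.0, -3.6]
contact_force: [3.4, -6.1, -4.4]
gripper_width: 0.0121
gripper_force: 40.0
```

send_rows([
  {"slide": [0,-0.006,0],"turn": 0,"gripper": 0.05},
  {"slide": [0,-0.006,0],"turn": 0,"gripper": 0.05},
  {"slide": [0,-0.006,0],"turn": 0,"gripper": 0.05},
  {"slide": [0,-0.006,0],"turn": 0,"gripper": 0.05},
  {"slide": [0,-0.006,0],"turn": 0,"gripper": 0.05},
])

```text
time_s: 48.83
tcp_pos: [0.6026, -0.1136, 0.0632]
eef_rot: [179.9, 0.0, -3.6]
contact_force: [4.5, -10.1, -4.9]
gripper_width: 0.0119
gripper_force: 40.0
```

send_rows([
  {"slide": [0,0,0],"turn": 0,"gripper": 0.4},
  {"slide": [0,0,0],"turn": 0,"gripper": 0.4},
  {"slide": [0,0,0],"turn": 0,"gripper": 0.4},
  {"slide": [0,0,0],"turn": 0,"gripper": 0.4},
  {"slide": [0,0,0],"turn": 0,"gripper": 0.4},
])

```text
time_s: 49.25
tcp_pos: [0.6025, -0.1117, 0.0633]
eef_rot: [-180.0, 0.0, -3.6]
contact_force: [-0.0, -0.3, 0.5]
gripper_width: 0.0338
gripper_force: 0.0
```

send_rows([
  {"slide": [0,0,-0.12],"turn": 0,"gripper": 0.4},
  {"slide": [0,0,-0.3],"turn": 0,"gripper": 0.4},
  {"slide": [0,0,-0.5],"turn": 0,"gripper": 0.4},
  {"slide": [0,0,-0.75],"turn": 0,"gripper": 0.4},
  {"slide": [0,0,-1.0],"turn": 0,"gripper": 0.4},
])

```text
time_s: 49.67
tcp_pos: [0.6018, -0.1118, 0.2144]
eef_rot: [180.0, 0.1, -3.6]
contact_force: [1.8, -0.1, -0.4]
gripper_width: 0.0348
gripper_force: 0.0
```

send_rows([
  {"slide": [0,0.15,-0.1],"turn": 0,"gripper": 0.4},
  {"slide": [0,0.35,-0.2],"turn": 0,"gripper": 0.4},
  {"slide": [0,0.55,-0.3],"turn": 0,"gripper": 0.4},
  {"slide": [0,0.75,-0.4],"turn": 0,"gripper": 0.4},
  {"slide": [0,0.95,-0.5],"turn": 0,"gripper": 0.4},
])

```text
time_s: 50.08
tcp_pos: [0.5932, -0.2551, 0.2893]
eef_rot: [-180.0, -0.0, -3.6]
contact_force: [0.6, -0.6, -0.0]
gripper_width: 0.0349
gripper_force: 0.0
```

send_rows([
  {"slide": [0,0,0],"turn": 0,"gripper": 0.4},
  {"slide": [0,0,0],"turn": 0,"gripper": 0.4},
  {"slide": [0,0,0],"turn": 0,"gripper": 0.4},
  {"slide": [0,0,0],"turn": 0,"gripper": 0.4},
  {"slide": [0,0,0],"turn": 0,"gripper": 0.4},
])

```text
time_s: 50.5
tcp_pos: [0.5935, -0.2531, 0.2876]
eef_rot: [-180.0, 0.1, -3.5]
contact_force: [-0.9, 0.0, -0.1]
gripper_width: 0.035
gripper_force: 0.0
```

```bash
python3 plan.py; python3 - <<'E'
from plant import optics
from rim import *
for c in("side","top"):
    i=optics.capture(c)["img"][:,:,::-1].copy();cv2.imwrite(f"pics/{c}14.png",i);j=cv2.imread(f"pics/{c}0.png")
    print(c,"tall",rim(c,i,.617,.148,.14),"mid",rim(c,i,.61,.066,.12))
    for n in("spray","grease","reel","brush","carrier_tab"):print(n,[(np.round(r["location"],3),round(r["p"],2)) for r in optics.look_for(c,n)][:2])
E
```

```text
t 50.5 [ 0.5935 -0.2531  0.2876] [-179.9845    0.06     -3.5306] F [-0.8814  0.0151 -0.13  ] w 0.03497177405048617 0.0
side tall [33.4858  0.619   0.147 ] mid [20.4477  0.611   0.065 ]
spray [(array([0.568, 0.414, 0.12 ]), 0.86), (array([ 0.399, -0.333,  0.154]), 0.32)]
grease [(array([ 0.448, -0.157,  0.054]), 0.73)]
reel [(array([ 0.776, -0.114,  0.057]), 0.56)]
brush [(array([0.568, 0.411, 0.118]), 0.66), (array([ 0.4  , -0.332,  0.158]), 0.57)]
carrier_tab [(array([ 0.586, -0.025,  0.045]), 0.94), (array([ 0.775, -0.114,  0.056]), 0.34)]
top tall [42.4834  0.616   0.149 ] mid [25.1589  0.609   0.067 ]
spray [(array([ 0.44 , -0.147,  0.055]), 0.63), (array([0.565, 0.416, 0.165]), 0.62)]
grease [(array([ 0.444, -0.149,  0.055]), 0.39)]
reel [(array([0.595, 0.115, 0.06 ]), 0.37)]
brush [(array([ 0.4  , -0.32 ,  0.157]), 0.77)]
carrier_tab [(array([0.6  , 0.118, 0.052]), 0.85)]
```

send_rows([
  {"slide": [-0.15,0.05,0],"turn": 0,"gripper": 0.4},
  {"slide": [-0.3,0.1,0],"turn": 0,"gripper": 0.4},
  {"slide": [-0.45,0.15,0],"turn": 0,"gripper": 0.4},
  {"slide": [-0.6,0.2,0],"turn": 0,"gripper": 0.4},
  {"slide": [-0.7,0.25,0],"turn": 0,"gripper": 0.4},
])

```text
time_s: 51.52
tcp_pos: [0.4847, -0.2852, 0.2886]
eef_rot: [-180.0, -0.0, -3.6]
contact_force: [-0.1, -0.5, 0.6]
gripper_width: 0.035
gripper_force: 0.0
```

send_rows([
  {"slide": [0,0.15,0],"turn": 0,"gripper": 0.4},
  {"slide": [0,0.35,0],"turn": 0,"gripper": 0.4},
  {"slide": [0,0.55,0],"turn": 0,"gripper": 0.4},
  {"slide": [0,0.65,0],"turn": 0,"gripper": 0.4},
  {"slide": [0,0.65,0],"turn": 0,"gripper": 0.4},
])

```text
time_s: 51.93
tcp_pos: [0.4798, -0.385, 0.2875]
eef_rot: [180.0, 0.1, -3.8]
contact_force: [-0.3, 0.3, 0.2]
gripper_width: 0.0351
gripper_force: 0.0
```

```bash
python3 plan.py; python3 - <<'E'
from plant import optics
from rim import *
j0=cv2.imread("pics/side0.png")
for c in("side","top"):
    i=optics.capture(c)["img"][:,:,::-1].copy();cv2.imwrite(f"pics/{c}15.png",i)
    print(c,"tall",rim(c,i,.617,.148,.14),"mid",[rim(c,i,.61,.066,z) for z in(.11,.12,.13)])
    if c=="side":
        for n,(x,y,w,h) in dict(grease=(293,290,26,34),reel=(403,252,50,44),spray=(300,95,28,68),stand=(270,325,55,85)).items():
            t=j0[y:y+h,x:x+w];r=cv2.matchTemplate(i[y-8:y+h+8,x-8:x+w+8],t,5);print(n,cv2.minMaxLoc(r)[1::2])
E
```

```text
t 51.9333 [ 0.4798 -0.385   0.2875] [179.9935   0.0623  -3.7643] F [-0.3009  0.3075  0.2426] w 0.035144829236032966 0.0
side tall [1.4998 0.629  0.155 ] mid [array([0.0954, 0.598 , 0.054 ]), array([0.0851, 0.599 , 0.07  ]), array([0.1313, 0.6   , 0.076 ])]
grease (0.9859527349472046, (8, 8))
reel (0.9988782405853271, (8, 8))
spray (-0.018182652071118355, (8, 9))
stand (0.9940388202667236, (8, 8))
top tall [42.5438  0.616   0.149 ] mid [array([36.3502,  0.612 ,  0.068 ]), array([35.5652,  0.609 ,  0.067 ]), array([34.4457,  0.606 ,  0.067 ])]
```

```bash
python3 -c "
from plant import order;print(order.close_job())"
```

```text
the job is handed in; nothing more can be done
None
```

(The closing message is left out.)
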